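Turn the ceramist's mixing slab over to its wells

TASK

The white mixing slab on the work mat lies with its plain face up and its wells underneath, and a spatula has been left across it. First lay the spatula in the steel instrument tray, then turn the slab over so that it lies flat on the mat with its wells facing up. Lay the slab down, do not let it topple over, and leave the other things on the bench where they are.

Things in the scene. Friction and masses are not known exactly. Their poses are not given: they have to be found in the camera images.
- slab: White ceramic mixing slab, a flat square block 66 x 66 mm (x, y), 22 mm thick (z), 0.2 kg. Origin: centre of the block, 14 mm above the bench at the start. +z: the plain face, up at the start; in the -z face are four round wells 25 mm wide, 8 mm deep; at the end +z must point down. Its edge faces are flat: it can be gripped across either 66 mm, and left upright on an edge it stands alone (tips beyond 18 degrees).
- mat: Thin dark rubber work mat fixed to the bench, 220 mm along its x, 240 mm along its y, 3 mm thick. Origin at the centre of its underside on the bench, so its top is at z = 3 mm; z up.
- spatula: Spatula lying flat across the slab's middle: dark wooden flat-sided handle 95 mm long, 18 mm wide, 12 mm high, in line with a steel blade 17 mm wide, 2.5 mm thick; 172 mm over all, 55 g. Origin: middle of the handle's underside, near the point of balance, 25 mm above the bench at the start; x points from the handle to the blade's tip, z up.
- spatula_butt (a point): The end of the spatula's handle, 47.5 mm from the spatula's origin along its -x, at half the handle's height.
- spatula_tip (a point): The tip of the spatula's blade, 124 mm from the spatula's origin along its +x.
- tray: Shallow open steel instrument tray fixed to the bench, 240 mm along its x, 150 mm along its y, walls 18 mm high and 3 mm thick, floor 3 mm thick. Origin at the centre of its underside on the bench; z up. One carver lies in it along x at y = about +45 mm; the rest is free.
- carver: Thin steel wax carver, 180 mm long and 8 mm thick, lying along the tray. Origin at its middle, underside. To be left alone.
- firing_tray: Round ceramic firing tray with a pattern of small holes, 54 mm wide and 10 mm high, on a far corner of the mat. Origin at the centre of its underside. To be left alone.
- dish: Small glass mixing dish, 34 mm wide and 22 mm high, on a near corner of the mat. Origin at the centre of its underside. To be left alone.
- stain_bottle: Small amber glass bottle with a black cap, 38 mm wide and 75 mm high, standing beyond the tray's far end. Origin at the centre of its underside. To be left alone.
- cast: Stone cast of a jaw with its teeth up, 66 x 60 mm and 31 mm high, standing beyond the far end of a fixed blue-grey plastic work pan (200 x 150 mm, 60 mm high) that lies on the other side of the mat from the tray. Origin at the middle of its underside. To be left alone.
- bur_block: Aluminium block, 45 x 100 x 20 mm, with three rows of small burs standing in it, 45 mm high in all, beyond the mat's far edge. Origin at the centre of its underside. To be left alone.
Not all that is in view belongs to the job. There is more than one size of the spatula; the one meant has the size given above.

How it is judged:
On the way:
1. the spatula lies in the instrument tray, let go (x of spatula_butt in the frame of tray between -0.12 and 0.12 m and y of spatula_butt in the frame of tray between -0.075 and 0.075 m and z of each of spatula_butt, spatula_tip in the frame of tray below 0.024 m and x of spatula_tip in the frame of tray between -0.12 and 0.12 m and y of spatula_tip in the frame of tray between -0.075 and 0.075 m and linear speed of spatula below 0.02 m/s and angular speed of spatula below 0.2 rad/s and contact force between the fingers and spatula below 0.1 N), for 0.2 s.
At the end, for the whole second after the job is handed in: The slab lies flat on the mat (within 6 degrees), wells up, its centre within 85 mm of the mat's centre along the mat's x and 95 mm along its y; the spatula lies with both ends inside the tray, neither over 24 mm above the bench; both let go and at rest (x of spatula_butt in the frame of tray between -0.12 and 0.12 m and y of spatula_butt in the frame of tray between -0.075 and 0.075 m and z of each of spatula_butt, spatula_tip in the frame of tray below 0.024 m and x of spatula_tip in the frame of tray between -0.12 and 0.12 m and y of spatula_tip in the frame of tray between -0.075 and 0.075 m and x of slab in the frame of mat between -0.085 and 0.085 m and y of slab in the frame of mat between -0.095 and 0.095 m and angle between slab's own z axis and vertical above 3.04 rad and z of slab in the frame of mat below 0.019 m and linear speed of each of slab, spatula below 0.02 m/s and angular speed of each of slab, spatula below 0.2 rad/s); the robot touches nothing.
It fails at once if the slab was tipped more than 30 degrees before the spatula lay in the tray (angle between slab's own z axis and vertical above 0.52 rad and not (x of spatula_butt in the frame of tray between -0.12 and 0.12 m and y of spatula_butt in the frame of tray between -0.075 and 0.075 m and z of each of spatula_butt, spatula_tip in the frame of tray below 0.024 m and x of spatula_tip in the frame of tray between -0.12 and 0.12 m and y of spatula_tip in the frame of tray between -0.075 and 0.075 m)).
It fails at once if the slab toppled or was flung over (turning faster than 11 rad/s) instead of being laid down (angular speed of slab above 11 rad/s).
It fails at once if another thing (cast, firing tray, dish, bottle, bur block or carver) was moved by more than 40 mm (distance of any of cast, firing_tray, dish, stain_bottle, bur_block, carver from where it was at the start of the episode above 0.04 m).
It also fails if it takes over 72 s, if anything falls off the work surface, if the arm or the gripper's body presses on something with over 40 N, if the wrist force passes 120 N, or if a joint passes its speed limit or range.

ROBOT

A 7-joint arm with a two-finger parallel gripper is mounted at the origin on the work surface. World frame = base frame: x ahead of the robot, y to its left, z up, the work surface at z = 0. Lengths are in m, angles in rad, forces in N, time in s.
With the tool pointing down it reaches from about 0.425 to 1.025 m from the base axis. Payload 9.4 kg.
Tool frame: the origin (TCP) lies midway between the tips of the shut fingers; the grasp point (between the pads) lies 19 mm behind it; x points along the fingers, z is the direction in which the jaws open and shut, and the axes are right-handed (so a half turn about x gives the same grasp; the last joint's range is limited). The gripper opens to 93 mm and grips with 3 to 60 N. Pads are 15 mm wide; open, the fingers measure 128 mm over their backs; the gripper's body (75 mm by 188 mm) begins 65 mm behind the grasp point.
Start: joints at [-1.258, 0.599, -0.003, 1.599, 0.002, 0.943, -0.08], TCP at [0.276, 0.671, 0.219] pointing down, gripper open.
Joint ranges: [-2.57, 2.57], [-0.35, 1.97], [-1.29, 1.29], [0.11, 2.56], [-1.05, 4.19], [0.11, 1.86], [-2.63, 2.63]. Speed limits (rad/s): [2.22, 2.22, 3.01, 3.01, 3.14, 3.14, 3.14].

INTERFACE

Orientations are given as a unit quaternion [x, y, z, w].
In Python, from bench import manip gives the robot as it stands.
- The arm moves only by the tool apply_moves, never from a script. Its argument "commands" is one flat list of numbers, 5 for each row, row after row: the opening in per cent of the stroke, from 0 (shut) to 100 (fully open), then the shift along the world's x, y, z in mm, then the turn about the world's z in degrees. A call has 1 to 20 rows; each row is the pose to reach, as a shift and turn from the pose measured when the call began; what a row does not reach only later rows make up. A row lasts 1/8 s, in which the tool goes at most 62.5 mm and 10.7 degrees, less where a joint would pass 70% of its speed; a pose out of reach is approached as far as the arm can. A call with a gripper value outside its range is refused whole. The fingers move at their own pace and stop on an object; the grip force is fixed at half the most. Time passes only in rows, so rows that repeat a pose let the fingers close. It gives the time, the measured TCP pose, the force and the opening at its end, in the units of the state.
- manip.state(): the state, without advancing time (a new reading comes with each control period).
- manip.camera(name): name is "scene" or "side" or "wrist"; returns the picture (400x640x3 uint8, blue, green, red); there is no depth.
- manip.calibration(name): a dict with "vertical_fov" (degrees; the focal length in pixels is half the picture's height over the tangent of half this angle, whatever the lens; pixels are square), "cx", "cy" (the principal point, pixels), "k1" (the pictures are not rectified: a ray, as slopes to the right and down, at radius r is drawn at 1 + k1 r^2 times it, then the intrinsics apply), "R" (3x3) and "t" (3): a world point X has camera coordinates R X + t. Camera axes: x right, y down, z forward; pixel columns grow to the right and rows downward; lengths in m; the calibration is good to about 2 mm. A picture is of the moment at which its call begins: read the wrist's pose just before it. calibration takes no time and is no camera call; for the wrist camera it gives the pose at the moment of the call.
- manip.sign_off(): hands the job in, once; it reports no verdict.
Trained networks look in the newest picture that a camera, given by its name, has taken for a name from the list of things; names that differ only in an ending like _2 or _b are one class to them, and where a whole thing is asked for, a point or a joint stands for the part that bears it (a point fixed in the world has none). Each returns a list of dicts, best first, with "confidence" (0 to 1); they miss things now and then, are a little off and sometimes report something else, mostly with a low value. They report only what shows in the picture. A call takes as long as a camera call. They do not tell look-alikes from the thing itself.
- manip.boxes_of(name, camera): "uv" ([column, row] in pixels, amid what is visible of it).
- manip.regions_of(name, camera): "pixels" (400x640 bool, what is visible of it) and "uv" ([column, row] in pixels, amid what is visible of it).
- manip.pinpoint(name, camera): "uv" ([column, row] in pixels: a listed point, or the origin of a listed thing).
The state is a dict: "time_s": time; "qpos": joint angles; "joint_velocities": joint speeds; "joint_efforts": joint torques, N m; "ee_pos": TCP position; "tcp_rot": TCP orientation; "ft_force": force on the tool from outside, world axes, zero at the start; "wrist_torque": the same for the moment, N m; "grip_width": finger opening in m.
Only numpy, scipy, OpenCV 4.12 (cv2) and the standard library are available. Lean on these libraries where they do the work, as an engineer would, in place of code of your own. Each camera call takes 0.05 s, during which the arm holds its last target.

## Working session

There is one attempt and no reset: what is moved stays moved. The work goes in short steps, Python scripts to look and compute and a tool call to move; the robot and the scene stay as the last step left them, time stands still between calls to the robot, and variables do not carry over. Pictures are saved under pics/ and viewed, and the job is handed in when it is done.

Besides the shell and the picture viewer there is one more tool, called by a JSON object that holds its "op" and its "data". apply_moves: Moves the arm, as the interface text tells. Its arguments: {"type":"object","properties":{"commands":{"type":"array"}},"required":["commands"]}

```bash
ls -la; mkdir -p pics; cat > h.py <<'E'
import numpy as np, cv2, itertools
from bench import manip
def K(c):
    f=200/np.tan(np.radians(c["vertical_fov"])/2); return f
def ray(c,uv):
    f=K(c); d=np.array([(uv[0]-c["cx"])/f,(uv[1]-c["cy"])/f]); s=d.copy()
    for _ in range(30): s=d/(1+c["k1"]*(s@s))
    R=np.array(c["R"]);t=np.array(c["t"])
    o=-R.T@t; v=R.T@np.array([s[0],s[1],1.]); return o,v/np.linalg.norm(v)
def atz(c,uv,z):
    o,v=ray(c,uv); return o+v*(z-o[2])/v[2]
def proj(c,X):
    p=np.array(c["R"])@np.array(X)+np.array(c["t"]); s=p[:2]/p[2]; s=s*(1+c["k1"]*(s@s)); return s*K(c)+np.array([c["cx"],c["cy"]])
def tri(obs):
    A=np.zeros((3,3));b=np.zeros(3)
    rs=[ray(c,u) for c,u in obs]
    for o,v in rs:
        P=np.eye(3)-np.outer(v,v);A+=P;b+=P@o
    X=np.linalg.solve(A,b)
    return X,[np.linalg.norm((np.eye(3)-np.outer(v,v))@(X-o)) for o,v in rs]
E
python3 - <<'E'
from h import *
for n in ["scene","side","wrist"]:
    c=manip.calibration(n); print(n,c["vertical_fov"],c["k1"],ray(c,(320,200)))
    cv2.imwrite(f"pics/{n}0.png",manip.camera(n))
print(manip.state())
E
```

```text
total 12
drwxr-xr-x  3 agent agent 4096 Dec  6 17:01 .
drwxr-xr-x 23 root  root  4096 Dec  6 17:01 ..
drwxr-xr-x  2 agent agent 4096 Dec  6 17:01 pics
scene 54.244417925108095 -0.07100303024843241 (array([0.84331865, 0.4163552 , 0.88143225]), array([-0.35305538, -0.41702071, -0.83752351]))
side 53.02764744371236 -0.04604658080196491 (array([ 0.10207021, -0.61876554,  0.67344767]), array([ 0.42286829,  0.63179585, -0.64962791]))
wrist 70.20222858540339 0.014837704578824149 (array([0.20416594, 0.70008915, 0.38376703]), array([ 0.27156099, -0.0980316 , -0.9574155 ]))
{'time_s': 0.15, 'qpos': array([-1.25772474,  0.59997613, -0.00254739,  1.59991871,  0.00182835,
        0.94290659, -0.07979248]), 'joint_velocities': array([ 0.00040625, -0.00280439, -0.00019785, -0.00312114, -0.00091235,
        0.00047673, -0.00071541]), 'joint_efforts': array([ 3.73796691e-03, -7.65585566e+01,  1.49942681e+00, -2.52560216e+01,
       -5.22688392e-02,  1.48880814e-02,  1.40471871e-04]), 'ee_pos': array([0.27535982, 0.67028631, 0.21794297]), 'tcp_rot': array([-0.39400887,  0.58767061,  0.39345669,  0.58701967]), 'ft_force': array([-0.13162562,  0.14406566, -0.90174647]), 'wrist_torque': array([-0.00509915,  0.05674963,  0.04434453]), 'grip_width': 0.0926844112120615}
```

View pics/scene0.png

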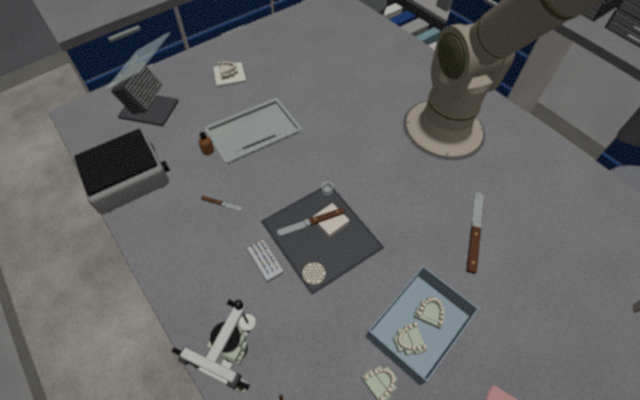

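View pics/side0.png

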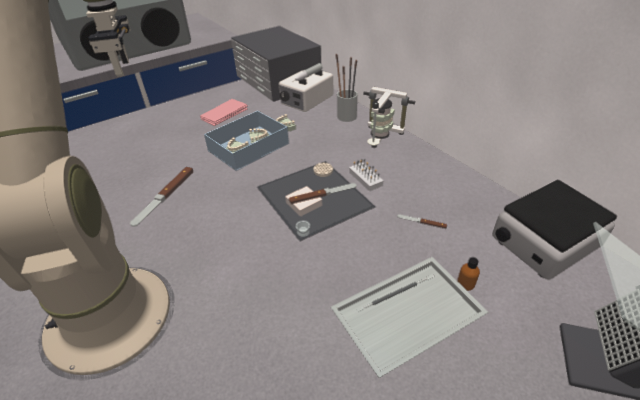

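View pics/wrist0.png

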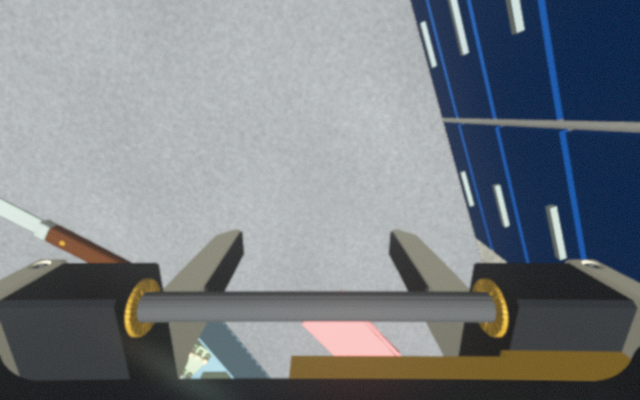

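```bash
python3 - <<'E'
from h import *
for n in ["scene","side"]:
    c=manip.calibration(n)
    for m in ["slab","mat","spatula","spatula_butt","spatula_tip","tray","carver","firing_tray","dish","stain_bottle","cast","bur_block"]:
        r=manip.pinpoint(m,n)
        print(n,m,[(np.round(q["uv"]).tolist(),round(q["confidence"],2),np.round(atz(c,q["uv"],.0),3).tolist()) for q in r[:3]])
E
```

```text
scene slab [([330.0, 220.0], 0.96, [0.492, 0.043, 0.0])]
scene mat [([323.0, 233.0], 0.67, [0.528, 0.06, 0.0])]
scene spatula [([327.0, 214.0], 0.63, [0.485, 0.022, 0.0]), ([214.0, 203.0], 0.57, [0.703, -0.19, 0.0]), ([328.0, 221.0], 0.26, [0.495, 0.041, 0.0])]
scene spatula_butt [([470.0, 274.0], 0.85, [0.318, 0.372, -0.0]), ([340.0, 209.0], 0.7, [0.449, 0.032, 0.0]), ([201.0, 198.0], 0.45, [0.723, -0.225, 0.0])]
scene spatula_tip [([278.0, 231.0], 0.93, [0.615, -0.015, 0.0]), ([238.0, 206.0], 0.54, [0.657, -0.144, 0.0])]
scene tray [([251.0, 134.0], 0.64, [0.488, -0.337, 0.0])]
scene carver [([258.0, 141.0], 0.58, [0.487, -0.303, 0.0])]
scene firing_tray [([311.0, 275.0], 0.87, [0.623, 0.132, 0.0])]
scene dish [([326.0, 189.0], 0.52, [0.435, -0.041, 0.0])]
scene stain_bottle [([208.0, 150.0], 0.49, [0.624, -0.362, 0.0]), ([324.0, 234.0], 0.21, [0.529, 0.065, 0.0])]
scene cast [([383.0, 380.0], 0.64, [0.649, 0.411, 0.0])]
scene bur_block [([263.0, 260.0], 0.56, [0.691, 0.028, 0.0])]
side slab [([306.0, 201.0], 0.82, [0.51, 0.056, 0.0]), ([353.0, 186.0], 0.5, [0.645, 0.031, 0.0])]
si
[... 223 characters left out ...]
191.0, 170.0], 0.85, [0.32, 0.367, 0.0]), ([287.0, 201.0], 0.78, [0.47, 0.083, 0.0]), ([448.0, 224.0], 0.51, [0.735, -0.223, 0.0])]
side spatula_tip [([135.0, 224.0], 0.93, [0.122, 0.24, 0.0]), ([355.0, 185.0], 0.62, [0.651, 0.028, 0.0]), ([399.0, 213.0], 0.47, [0.669, -0.122, 0.0])]
side tray [([404.0, 316.0], 0.84, [0.472, -0.343, 0.0])]
side carver [([398.0, 289.0], 0.5, [0.507, -0.29, 0.0])]
side firing_tray [([282.0, 126.0], 0.75, [0.656, 0.418, 0.0]), ([322.0, 172.0], 0.69, [0.616, 0.132, 0.0])]
side dish [([299.0, 234.0], 0.53, [0.43, -0.037, 0.0])]
side stain_bottle [([467.0, 285.0], 0.73, [0.628, -0.368, 0.0])]
side cast [([283.0, 127.0], 0.6, [0.656, 0.412, 0.0])]
side bur_block []
```

```bash
python3 - <<'E'
from h import *
from scipy.spatial.transform import Rotation as Ro
s=manip.state(); M=Ro.from_quat(s["tcp_rot"]).as_matrix(); print("tool axes",np.round(M,3).tolist())
zy=np.degrees(np.arctan2(M[1,2],M[0,2])); print("jaw yaw",zy)
cs,cd=manip.calibration("scene"),manip.calibration("side")
def T(n,a,b):
    X,e=tri([(cs,a),(cd,b)]); print(n,np.round(X,4),np.round(e,4)); return X
B=T("butt",(340,209),(287,201)); P=T("tip",(278,231),(355,185))
d=P-B; print(np.degrees(np.arctan2(d[1],d[0])),np.linalg.norm(d)); print("orig",B+d*47.5/171.5)
T("slab",(330,220),(306,201))
T("tray",(251,134),(404,316)); T("carver",(258,141),(398,289));T("bottle",(208,150),(467,285))
E
python3 - <<'E'
import cv2
a=cv2.imread('pics/scene0.png');b=cv2.imread('pics/side0.png')
cv2.imwrite('pics/z1.png',cv2.resize(a[170:390,240:490],None,fx=2.7,fy=2.7,interpolation=2))
cv2.imwrite('pics/z2.png',cv2.resize(b[100:250,190:390],None,fx=4,fy=4,interpolation=2))
E
```

```text
tool axes [[0.0, -0.925, 0.38], [-0.0, 0.38, 0.925], [-1.0, -0.0, -0.0]]
jaw yaw 67.66496094858556
butt [0.457  0.0485 0.031 ] [0.0052 0.0052]
tip [6.248e-01 2.000e-04 3.160e-02] [0.0012 0.0012]
-16.071965307130323 0.17465616325982516
orig [0.50347891 0.0351397  0.0311999 ]
slab [0.4986 0.0452 0.0124] [0.0042 0.0042]
tray [ 0.4806 -0.3425 -0.0092] [0.005 0.005]
carver [ 0.4948 -0.2941  0.0129] [0.004 0.004]
bottle [ 0.6246 -0.3667 -0.0008] [0.0031 0.0031]
```

View pics/z1.png

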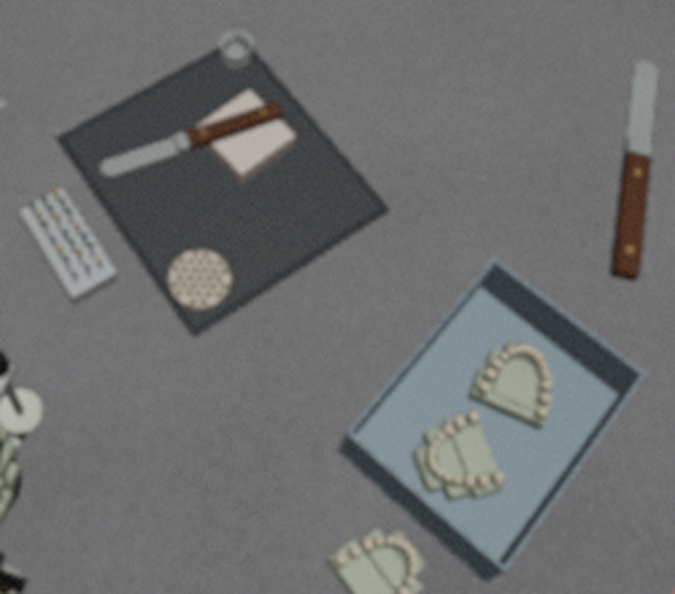

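View pics/z2.png

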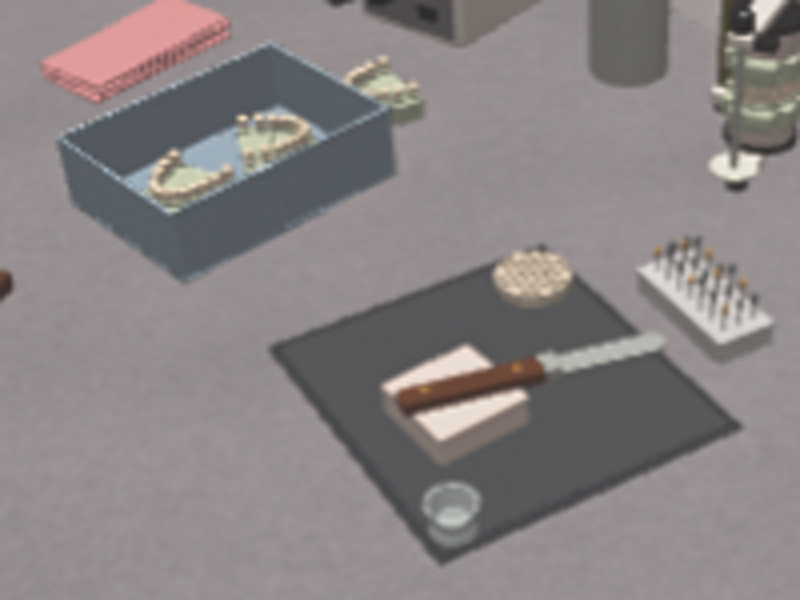

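```bash
python3 - <<'E'
from h import *
cs,cd=manip.calibration("scene"),manip.calibration("side")
def T(n,a,b):
    X,e=tri([(cs,a),(cd,b)]); print(n,np.round(X,4),np.round(e,4)); return X
for n,a,b in [("matA",(328.9,184.8),(300.8,240.5)),("matB",(262,221),(375,206.8)),("matC",(312,294),(325.8,161)),("matD",(383,247.8),(258,187)),
("pan00",(422.6,267),(235.7,153)),("panx0",(367.8,333),(288,127.5)),("pan0y",(477,308.9),(205,135)),("panxy",(424,381.9),(258,110.75)),
("slab1",(240+195/2.7,170+130/2.7),(190+525/4,100+400/4)),("slab2",(240+250/2.7,170+90/2.7),(190+442/4,100+440/4)),("slab3",(240+296/2.7,170+133/2.7),(190+383/4,100+387/4)),("slab4",(240+242/2.7,170+177/2.7),(190+470/4,100+347/4))]: T(n,a,b)
for n,a,b in [("t",(207,138),(486,310)),("t",(281,99),(380,371)),("t",(301,127),(333,313)),("t",(224,161),(433,259))]: T(n,a,b)
E
```

```text
matA [ 0.4214 -0.05   -0.0038] [0.0026 0.0026]
matB [ 0.6338 -0.067  -0.0009] [0.0033 0.0033]
matC [0.6521 0.1695 0.0009] [0.0025 0.0025]
matD [ 0.4373  0.185  -0.0015] [0.0018 0.0018]
pan00 [0.4294 0.2908 0.0569] [0.005 0.005]
panx0 [0.6234 0.3232 0.0518] [0.0018 0.0018]
pan0y [0.4026 0.4359 0.0544] [0.0012 0.0012]
panxy [0.6002 0.4657 0.0562] [0.0004 0.0004]
slab1 [0.5304 0.0172 0.0182] [0.0009 0.0009]
slab2 [0.4642 0.0151 0.0219] [0.0032 0.0032]
slab3 [0.4613 0.0792 0.0227] [0.0034 0.0034]
slab4 [0.5298 0.0827 0.0196] [0.0033 0.0033]
t [ 0.6053 -0.4236 -0.0082] [0.0095 0.0095]
t [ 0.3449 -0.3988  0.0181] [0.0105 0.0105]
t [ 0.3588 -0.2608  0.0114] [0.0024 0.0024]
t [ 0.6111 -0.2851  0.016 ] [0.0001 0.0001]
```

{"op": "apply_moves", "data": {"commands": [100,20,-60,0,0,100,40,-120,0,1,100,60,-180,0,2,100,80,-240,0,3,100,100,-300,0,4,100,120,-360,0,5,100,140,-420,0,6,100,160,-480,-10,6,100,180,-530,-20,6,100,200,-580,-40,6,100,218,-615,-50,6,100,228,-635,-58,6,100,228,-635,-58,6,100,228,-635,-58,6]}}

```text
time_s: 3.1
ee_pos: [0.5033, 0.0364, 0.1608]
tcp_rot: [-0.424, 0.566, 0.424, 0.566]
ft_force: [0.6, 0.3, 0.7]
grip_width: 0.0925
```

```bash
cat > look.py <<'E'
import sys
from h import *
n=sys.argv[1]; names=sys.argv[3:]
c=manip.calibration("wrist"); im=manip.camera("wrist"); cv2.imwrite(f"pics/{n}.png",im)
s=manip.state(); print(np.round(s["ee_pos"],4),s["time_s"])
z=float(sys.argv[2])
for m in names: print(m,[(np.round(q["uv"]).tolist(),round(q["confidence"],2),np.round(atz(c,q["uv"],z),4).tolist()) for q in manip.pinpoint(m,"wrist")[:3]])
import pickle; pickle.dump((c,im),open(f"pics/{n}.pkl","wb"))
E
python3 look.py w1 .03 spatula spatula_butt spatula_tip slab
```

```text
[0.5033 0.0367 0.1609] 3.15
spatula [([196.0, 357.0], 0.85, [0.6743, -0.1745, 0.03]), ([318.0, 193.0], 0.76, [0.508, 0.0373, 0.03]), ([315.0, 144.0], 0.27, [0.4571, 0.0493, 0.03])]
spatula_butt [([180.0, 380.0], 0.96, [0.7027, -0.2091, 0.03]), ([318.0, 147.0], 0.72, [0.4605, 0.0513, 0.03])]
spatula_tip [([226.0, 327.0], 0.88, [0.642, -0.1213, 0.03]), ([319.0, 290.0], 0.61, [0.6243, 0.0055, 0.03]), ([240.0, 150.0], 0.19, [0.4412, -0.0271, 0.03])]
slab [([322.0, 175.0], 0.96, [0.4905, 0.0474, 0.03])]
```

View pics/w1.png

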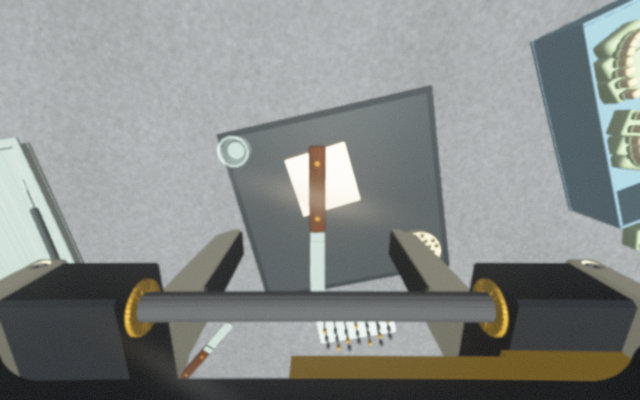

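```bash
python3 - <<'E'
from h import *
import pickle
c,im=pickle.load(open("pics/w1.pkl","rb"))
b=atz(c,(317.5,146.5),.037);e=atz(c,(317.5,231),.037);print("handle",b,e,np.linalg.norm(e-b),np.degrees(np.arctan2(*(e-b)[1::-1])),(b+e)/2)
q=[atz(c,u,.025) for u in [(285,159),(345,142),(360,201),(303,217)]]
print(np.round(q,4),np.mean(q,0))
for i in range(4):
    d=q[(i+1)%4]-q[i]; print(np.linalg.norm(d),np.degrees(np.arctan2(d[1],d[0])))
print([np.round(atz(c,u,.06),4) for u in [(531,42),(570,209)]], "pan foot",[np.round(atz(c,u,.0),4) for u in [(531,42),(570,209)]])
cs,cd=manip.calibration("scene"),manip.calibration("side")
print("butt",tri([(cs,(340,209)),(cd,(287,201)),(c,(317.5,147))]),tri([(cd,(355,185)),(cs,(278,231)),(c,(318,290))]))
E
```

```text
handle [0.45943082 0.05104607 0.037     ] [0.54761431 0.02541188 0.037     ] 0.0918337691039848 -16.208701041388576 [0.50352257 0.03822897 0.037     ]
[[0.4636 0.014  0.025 ]
 [0.4643 0.0796 0.025 ]
 [0.5313 0.0793 0.025 ]
 [0.5316 0.0131 0.025 ]] [0.49769224 0.0464863  0.025     ]
0.06565902066196058 89.41129567599808
0.06700592454101083 -0.2887587560805903
0.06615160945314363 -89.73998576711979
0.06798500306685169 179.2978970825264
[array([0.4247, 0.2462, 0.06  ]), array([0.5848, 0.2713, 0.06  ])] pan foot [array([0.4237, 0.2885, 0.    ]), array([0.6198, 0.3192, 0.    ])]
butt (array([0.45844452, 0.04967762, 0.03125305]), [np.float64(0.004833642812679271), np.float64(0.00586106803241717), np.float64(0.0023307768392092443)]) (array([0.62479869, 0.00166996, 0.03056398]), [np.float64(0.002178311765930606), np.float64(0.0015170094233905092), np.float64(0.002486191688057775)])
```

{"op": "apply_moves", "data": {"commands": [100,0,1.5,-50,0,100,0,1.5,-95,0,100,0,1.5,-120,0,100,0,1.5,-130,0,100,0,1.5,-132,0,100,0,1.5,-132,0]}}

```text
time_s: 4.1
ee_pos: [0.5038, 0.0382, 0.0297]
tcp_rot: [-0.425, 0.565, 0.424, 0.566]
ft_force: [0.0, 0.0, -0.0]
grip_width: 0.0927
```

{"op": "apply_moves", "data": {"commands": [0,0,0,-0.5,0,0,0,0,-0.5,0,0,0,0,-0.5,0,0,0,0,-0.5,0,0,0,0,-0.5,0,0,0,0,-0.5,0]}}

```text
time_s: 4.85
ee_pos: [0.5039, 0.0381, 0.0292]
tcp_rot: [-0.425, 0.565, 0.424, 0.566]
ft_force: [-0.2, 0.4, -1.4]
grip_width: 0.0379
```

{"op": "apply_moves", "data": {"commands": [0,0,0,0,0,0,0,0,0,0,0,0,0,0,0,0,0,0,0,0]}}

```text
time_s: 5.35
ee_pos: [0.5038, 0.0381, 0.0292]
tcp_rot: [-0.425, 0.565, 0.424, 0.566]
ft_force: [-0.1, -0.6, -0.3]
grip_width: 0.017
```

{"op": "apply_moves", "data": {"commands": [0,0,0,5,0,0,0,0,15,0,0,0,0,40,0,0,0,0,80,0,0,0,0,110,0,0,-10,-40,120,0,0,-20,-85,120,2,0,-28,-140,120,4,0,-36,-195,120,6,0,-44,-250,120,8,0,-52,-305,120,10,0,-58,-350,120,10.7,0,-62,-380,120,10.7,0,-64,-393,120,10.7,0,-64,-393,120,10.7,0,-64,-393,120,10.7]}}

```text
time_s: 7.35
ee_pos: [0.4402, -0.3532, 0.1493]
tcp_rot: [-0.476, 0.522, 0.476, 0.524]
ft_force: [0.1, -0.2, -0.2]
grip_width: 0.0173
```

```bash
python3 look.py w2 .0 tray spatula spatula_butt spatula_tip carver; python3 - <<'E'
from h import *
for n in ["scene","side"]: cv2.imwrite(f"pics/{n}1.png",manip.camera(n))
a=cv2.imread('pics/side1.png');cv2.imwrite('pics/z3.png',cv2.resize(a[130:400,230:550],None,fx=2.2,fy=2.2,interpolation=2))
E
```

```text
[ 0.4403 -0.3532  0.1493] 7.4
tray [([324.0, 216.0], 0.79, [0.4782, -0.3474, -0.0]), ([314.0, 243.0], 0.27, [0.5123, -0.3628, 0.0])]
spatula [([315.0, 240.0], 0.93, [0.5082, -0.3612, 0.0]), ([326.0, 214.0], 0.72, [0.4764, -0.3444, 0.0])]
spatula_butt [([314.0, 171.0], 0.89, [0.4238, -0.3532, 0.0])]
spatula_tip [([497.0, 335.0], 0.68, [0.6684, -0.1325, 0.0])]
carver [([365.0, 226.0], 0.79, [0.496, -0.2994, 0.0])]
```

View pics/w2.png

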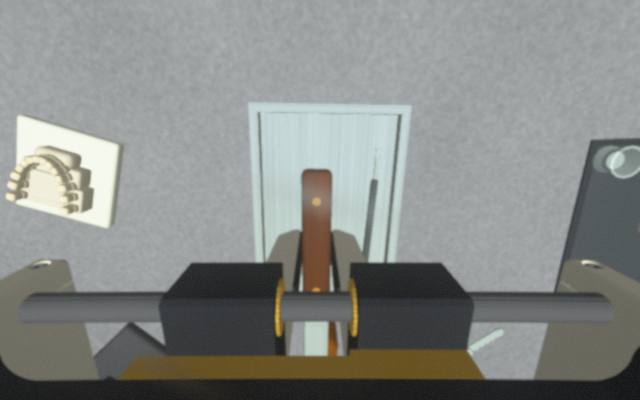

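View pics/z3.png

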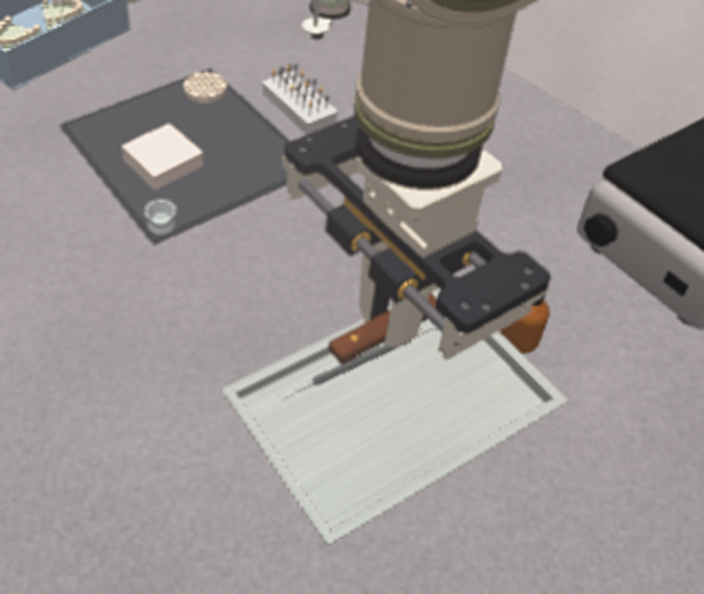

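```bash
python3 - <<'E'
from h import *
import pickle
c,im=pickle.load(open("pics/w2.pkl","rb"))
for u in [(249,104),(411,107),(264,255),(390,268)]: print(np.round(atz(c,u,.018),4))
print("butt",atz(c,(316.5,170),.157), atz(c,(316,292),.157))
E
```

```text
[ 0.3476 -0.4108  0.018 ]
[ 0.3657 -0.2512  0.018 ]
[ 0.5131 -0.4203  0.018 ]
[ 0.5438 -0.2758  0.018 ]
butt [ 0.39332038 -0.34849885  0.157     ] [ 0.47214701 -0.35627845  0.157     ]
```

{"op": "apply_moves", "data": {"commands": [0,0,0,-50,0,0,0,0,-90,0,0,0,0,-115,0,0,0,0,-130,0,0,0,0,-136,0,0,0,0,-140,0,0,0,0,-141,0,0,0,0,-141,0]}}

```text
time_s: 8.75
ee_pos: [0.4402, -0.3548, 0.0088]
tcp_rot: [-0.476, 0.523, 0.475, 0.524]
ft_force: [0.3, -0.1, -0.4]
grip_width: 0.0176
```

{"op": "apply_moves", "data": {"commands": [0,0,0,-1,0,25,0,0,-1,0,35,0,0,-1,0,40,0,0,-1,0,40,0,0,-1,0,40,0,0,3,0,40,0,0,30,0,40,0,0,80,0,40,0,0,130,0,60,0,0,160,0,100,0,0,180,0,100,0,0,180,0]}}

```text
time_s: 10.25
ee_pos: [0.4407, -0.3552, 0.1904]
tcp_rot: [-0.477, 0.523, 0.474, 0.524]
ft_force: [-0.7, 0.4, -1.2]
grip_width: 0.0625
```

```bash
python3 look.py w3 .01 tray spatula spatula_butt spatula_tip carver; python3 - <<'E'
from h import *
for n in ["scene","side"]:
  cv2.imwrite(f"pics/{n}2.png",manip.camera(n))
  for m in ["spatula_butt","spatula_tip"]: print(n,m,[np.round(q["uv"]).tolist() for q in manip.pinpoint(m,n)[:4]])
a=cv2.imread('pics/side2.png');cv2.imwrite('pics/z4.png',cv2.resize(a[130:400,230:550],None,fx=2.2,fy=2.2,interpolation=2))
E
```

```text
[ 0.4402 -0.3549  0.1892] 10.3
tray [([328.0, 202.0], 0.8, [0.4728, -0.3436, 0.01])]
spatula [([317.0, 177.0], 0.64, [0.4388, -0.3538, 0.01])]
spatula_butt [([317.0, 141.0], 0.76, [0.3957, -0.3496, 0.01])]
spatula_tip [([321.0, 266.0], 0.77, [0.563, -0.3606, 0.01])]
carver [([362.0, 211.0], 0.57, [0.4888, -0.3011, 0.01]), ([314.0, 177.0], 0.33, [0.4384, -0.3575, 0.01])]
scene spatula_butt [[204.0, 200.0], [273.0, 114.0]]
scene spatula_tip [[221.0, 140.0], [476.0, 194.0], [238.0, 207.0], [276.0, 113.0]]
side spatula_butt [[376.0, 338.0], [191.0, 172.0]]
side spatula_tip [[134.0, 226.0], [448.0, 298.0], [397.0, 216.0]]
```

View pics/w3.png

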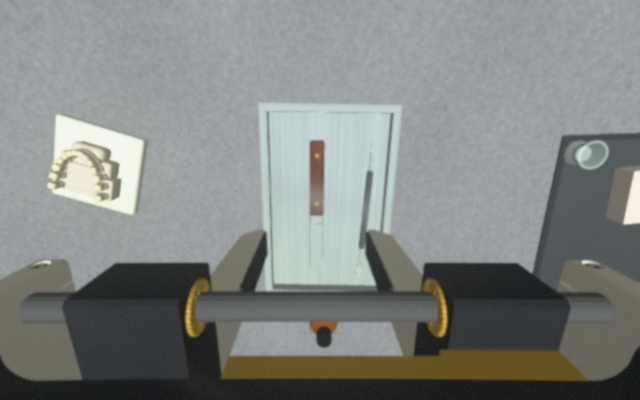

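View pics/z4.png

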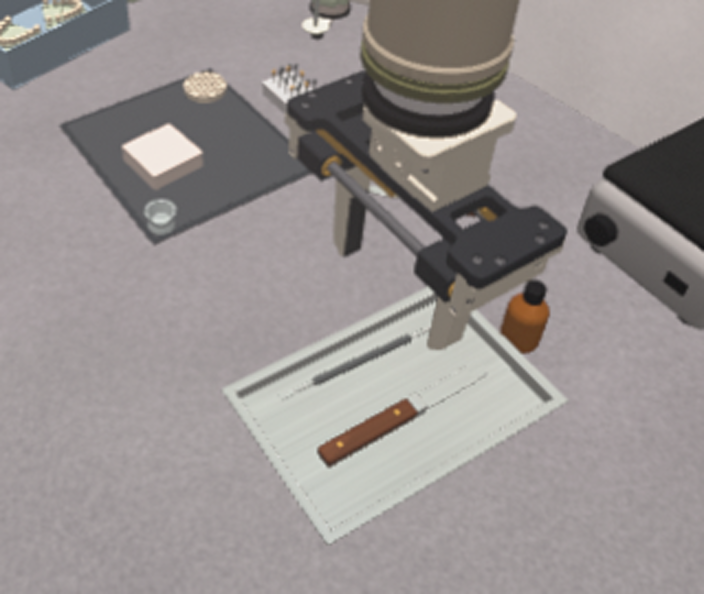

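```bash
python3 - <<'E'
from h import *
s=manip.state();print(np.round(s["qpos"],3),s["time_s"],s["ee_pos"])
E
```

```text
[ 0.648  0.447 -0.096  1.996  0.062  0.7    1.988] 10.85 [ 0.44017397 -0.35472793  0.18852036]
```

{"op": "apply_moves", "data": {"commands": [100,8,50,0,-10,100,16,105,0,-20,100,24,160,0,-30,100,32,215,0,-40,100,40,270,0,-50,100,48,320,-10,-60,100,52,360,-20,-70,100,55,385,-30,-80,100,57,401,-30,-84.4,100,57,401,-30,-84.4,100,57,401,-30,-84.4]}}

```text
time_s: 12.22
ee_pos: [0.4971, 0.0455, 0.1587]
tcp_rot: [-0.002, 0.707, 0.0, 0.707]
ft_force: [-0.8, -0.6, -0.8]
grip_width: 0.0933
```

```bash
python3 look.py w4 .025 slab mat
```

```text
[0.4971 0.0453 0.1587] 12.275
slab [([316.0, 185.0], 0.83, [0.498, 0.0503, 0.025])]
mat [([348.0, 172.0], 0.81, [0.5329, 0.0642, 0.025])]
```

View pics/w4.png

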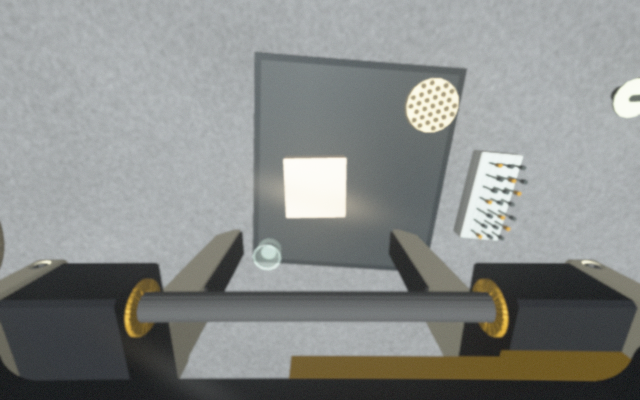

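{"op": "apply_moves", "data": {"commands": [100,0.5,1.5,-50,0,100,0.5,1.5,-100,0,100,0.5,1.5,-130,0,100,0.5,1.5,-145,0,100,0.5,1.5,-152,0,100,0.5,1.5,-153,0,100,0.5,1.5,-153,0]}}

```text
time_s: 13.25
ee_pos: [0.4981, 0.0469, 0.0066]
tcp_rot: [-0.001, 0.706, -0.0, 0.708]
ft_force: [-0.1, 0.3, 0.0]
grip_width: 0.0928
```

{"op": "apply_moves", "data": {"commands": [60,0,0,-0.5,0,60,0,0,-0.5,0,60,0,0,-0.5,0,0,0,0,-0.5,0,0,0,0,-0.5,0,0,0,0,-0.5,0]}}

```text
time_s: 14.0
ee_pos: [0.4977, 0.0469, 0.0062]
tcp_rot: [-0.001, 0.707, -0.0, 0.708]
ft_force: [-2.7, 0.2, 6.1]
grip_width: 0.0657
```

{"op": "apply_moves", "data": {"commands": [0,0,0,5,0,0,0,0,15,0,0,0,0,40,0,0,0,0,80,0,0,2,20,104,0,0,5,60,104,2,0,9,105,104,4,0,13,150,104,6,0,17,190,104,8,0,20,215,104,9,0,21,229,104,9,0,21,229,104,9,0,21,229,104,9]}}

```text
time_s: 15.62
ee_pos: [0.5187, 0.2742, 0.1103]
tcp_rot: [-0.056, 0.705, 0.054, 0.705]
ft_force: [-0.3, 1.0, -2.2]
grip_width: 0.0658
```

```bash
cat > shots.py <<'E'
import sys
from h import *
n=sys.argv[1]
a=manip.camera("side"); b=manip.camera("scene")
def P(m,box,f): 
    x0,y0,x1,y1=box; return cv2.resize(m[y0:y1,x0:x1],None,fx=f,fy=f,interpolation=cv2.INTER_CUBIC)
B=eval(sys.argv[2]) if len(sys.argv)>2 else (180,60,380,200)
C=eval(sys.argv[3]) if len(sys.argv)>3 else (320,200,520,340)
cv2.imwrite(f"pics/{n}.png",np.vstack([P(a,B,2.1*200/(B[2]-B[0])),P(b,C,2.1*200/(C[2]-C[0]))]))
cv2.imwrite(f"pics/{n}_side.png",a);cv2.imwrite(f"pics/{n}_scene.png",b)
s=manip.state();print(np.round(s["ee_pos"],4),s["time_s"],np.round(s["ft_force"],1),s["grip_width"])
E
python3 shots.py s1; python3 look.py w5 .06
```

```text
[0.5188 0.2744 0.1103] 15.725 [ 0.6 -0.4 -0.9] 0.0656425243449039
[0.5188 0.2746 0.1103] 15.775
```

View pics/s1.png

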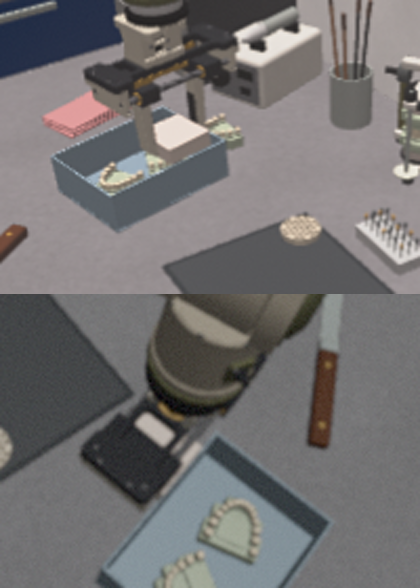

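View pics/w5.png

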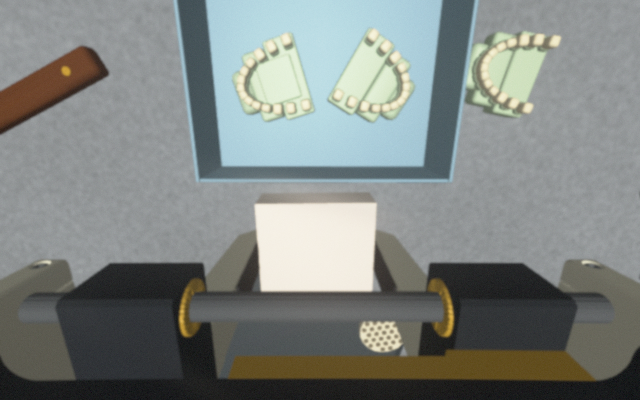

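```bash
python3 - <<'E'
from h import *
import pickle
c,im=pickle.load(open("pics/w5.pkl","rb"))
tcp=np.array([.5188,.2745,.1103])
p,q=atz(c,(199,182),.06),atz(c,(452,182),.06); print(p,q,np.linalg.norm(q-p),np.degrees(np.arctan2(*(q-p)[1::-1])))
a=np.radians(9);n=np.array([-np.sin(a),np.cos(a)])
for X in (p,q,atz(c,(199,177),.06),atz(c,(320,181),.06),atz(c,(320,177),.06)): print("d",n@(X[:2]-tcp[:2]))
for u in [(258,204),(375,203),(256,195)]: X=atz(c,u,.1293);print("slab",X,n@(X[:2]-tcp[:2]))
cs=manip.calibration("scene");cd=manip.calibration("side")
E
```

```text
[0.42587924 0.28736415 0.06      ] [0.6200456  0.31791125 0.06      ] 0.19655457646064886 8.940738258570935
d 0.027241784771475812
d 0.027038485950707025
d 0.031207202440672318
d 0.02797953093701614
d 0.031157067585683734
slab [0.48400275 0.30075058 0.1293    ] 0.031370882519251735
slab [0.54642624 0.31114741 0.1293    ] 0.03187452266445514
slab [0.48244568 0.30563152 0.1293    ] 0.036435308940569365
```

{"op": "apply_moves", "data": {"commands": [0,-0.3,2,-25,0,0,-0.3,2,-41,0,0,-0.3,2,-46,0,0,-0.3,2,-49,0,0,-0.3,2,-52,0,0,-0.3,2,-55,0,0,-0.3,2,-57,0,0,-0.3,2,-57,0]}}

```text
time_s: 16.77
ee_pos: [0.5183, 0.275, 0.0543]
tcp_rot: [-0.056, 0.705, 0.054, 0.705]
ft_force: [-3.3, -4.6, 7.8]
grip_width: 0.0657
```

```bash
python3 shots.py s2; python3 look.py w6 .06
```

```text
[0.5183 0.275  0.0543] 16.875 [-3.  -6.   7.7] 0.06566044545128008
[0.5182 0.275  0.0543] 16.925
```

View pics/s2.png

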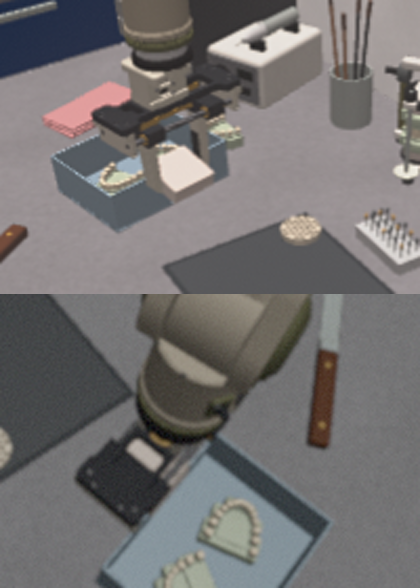

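View pics/w6.png

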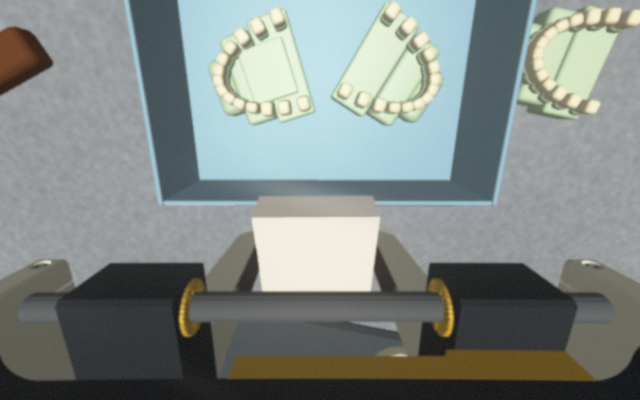

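{"op": "apply_moves", "data": {"commands": [0,-0.2,1.2,-3,0,0,-0.4,2.4,-6,0,0,-0.5,3.4,-8,0,0,-0.7,4.4,-9,0,0,-0.9,6,-10,0,0,-1.2,7.5,-10.5,0,0,-1.4,9,-11,0,0,-1.6,10,-11.5,0,0,-1.6,10,-11.5,0]}}

```text
time_s: 18.05
ee_pos: [0.5174, 0.2791, 0.044]
tcp_rot: [-0.056, 0.705, 0.051, 0.705]
ft_force: [-0.1, -17.7, 12.8]
grip_width: 0.0661
```

```bash
python3 shots.py s3; python3 look.py w7 .06
```

```text
[0.5174 0.2791 0.044 ] 18.15 [ -0.3 -17.6  11.5] 0.06575877644101763
[0.5174 0.2791 0.044 ] 18.2
```

View pics/s3.png

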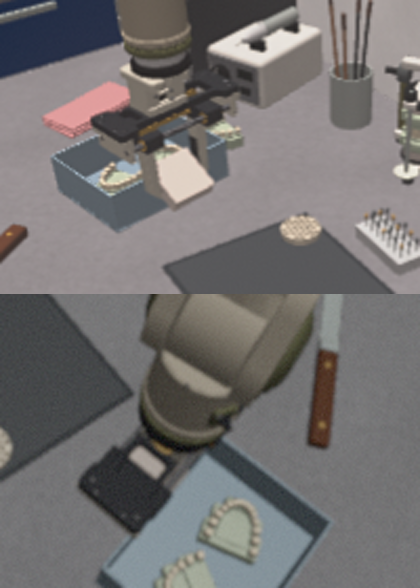

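View pics/w7.png

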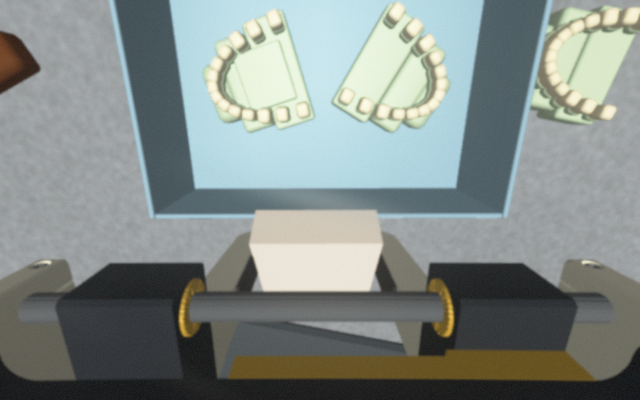

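{"op": "apply_moves", "data": {"commands": [0,0,0,-3,0,0,0,0,-5,0,0,0,0,-7,0,0,0,0,-9,0,0,0,0,-11,0,0,0,0,-13,0,0,-0.2,1,-14,0,0,-0.3,2,-14,0]}}

```text
time_s: 19.2
ee_pos: [0.5177, 0.2794, 0.0318]
tcp_rot: [-0.056, 0.705, 0.05, 0.705]
ft_force: [-1.9, -10.2, 17.7]
grip_width: 0.0661
```

```bash
python3 shots.py s4; python3 look.py w8 .06
```

```text
[0.5177 0.2794 0.0318] 19.3 [-3.1 -7.  16.8] 0.06578135583849185
[0.5177 0.2794 0.0318] 19.35
```

View pics/s4.png

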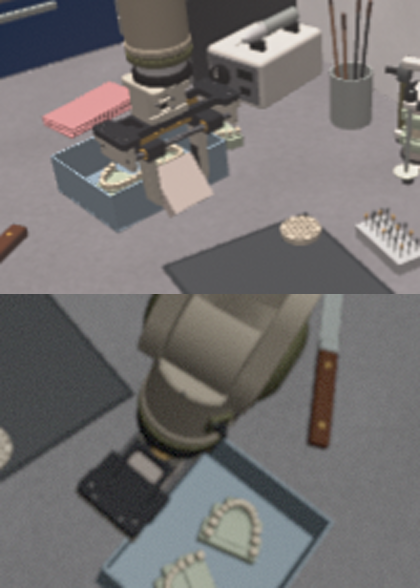

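View pics/w8.png

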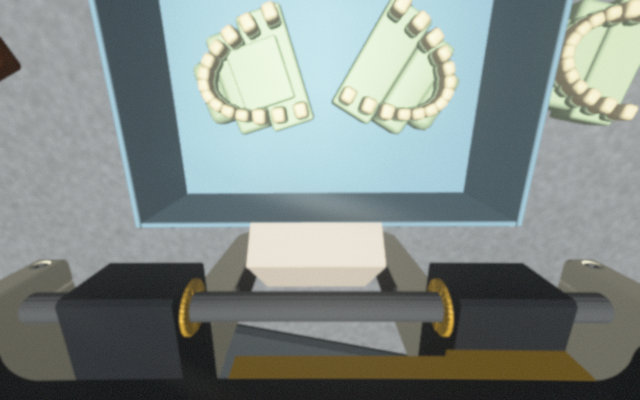

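{"op": "apply_moves", "data": {"commands": [0,0.5,-3,3,0,0,1,-6,15,0,0,1,-6,60,0,0,1,-6,95,0,0,-2,15,100,0,0,-6,45,100,0,0,-9.4,59,100,0,0,-9.4,59,100,0,0,-9.4,59,100,0]}}

```text
time_s: 20.48
ee_pos: [0.5083, 0.3372, 0.1313]
tcp_rot: [-0.056, 0.705, 0.049, 0.705]
ft_force: [-0.2, 0.0, -1.4]
grip_width: 0.0658
```

```bash
python3 shots.py s5; python3 look.py w9 .06
```

```text
[0.5086 0.337  0.1316] 20.575 [-0.1  0.3 -1.3] 0.06571867211981224
[0.5086 0.3372 0.1317] 20.625
```

View pics/s5.png

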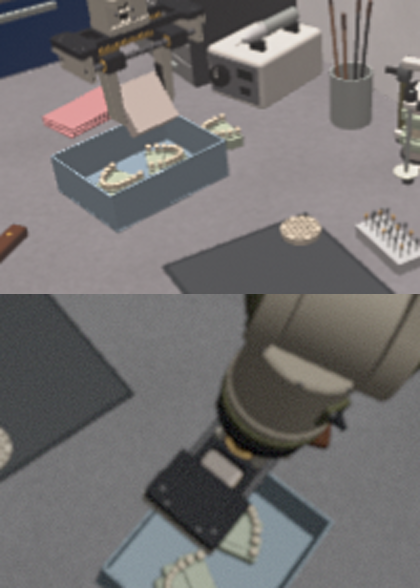

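View pics/w9.png

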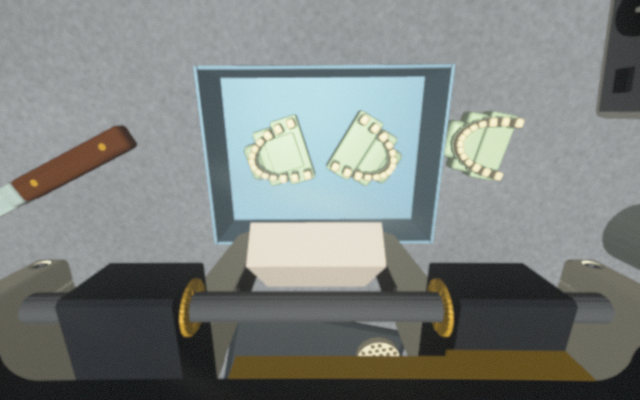

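```bash
cat > fit.py <<'E'
from h import *
import pickle
from scipy.optimize import least_squares
def corners(p,tcp,yaw):
    a=np.radians(yaw);n=np.array([-np.sin(a),np.cos(a),0]);t=np.array([np.cos(a),np.sin(a),0]);z=np.array([0,0,1.])
    b=p[2]; u=np.cos(b)*n+np.sin(b)*z   # toward original +y edge
    w=-np.sin(b)*n+np.cos(b)*z          # plain face normal
    c=tcp+n*p[0]+z*p[1]+(t*p[3] if len(p)>3 else 0)
    return lambda st,su,sw: c+t*.033*st+u*.033*su+w*.011*sw
E
python3 - <<'E'
from fit import *
c,im=pickle.load(open("pics/w9.pkl","rb")); cd=manip.calibration("side")
tcp=np.array([.5086,.3371,.1316])
obs=[(c,(247,223),(-1,1,-1)),(c,(384,223),(1,1,-1)),(c,(247,267),(-1,1,1)),(c,(386,267),(1,1,1)),(cd,(242.6,124),(-1,-1,1)),(cd,(264.3,118.6),(1,-1,1))]
def r(p):
    C=corners(p,tcp,8.6); return np.concatenate([proj(cc,C(*s))-u for cc,u,s in obs])
s=least_squares(r,[0,.008,1.1,0]); print(s.x,np.degrees(s.x[2])); print(np.round(s.fun.reshape(-1,2),1))
C=corners(s.x,tcp,8.6)
for q in [(0,-1,1),(0,-1,-1),(0,1,1)]: print(q,np.round(C(*q)-tcp,4))
for u in [(218,243),(434,243),(216,238)]: print("rim",atz(c,u,.06))
a=np.radians(8.7);n=np.array([-np.sin(a),np.cos(a)])
for u in [(218,243),(434,243)]: print(n@(atz(c,u,.06)[:2]-tcp[:2]))
E
```

```text
[0.00456999 0.00992104 1.15619018 0.00118723] 66.24481743186817
[[ 1.3 -0.9]
 [-0.4 -1.2]
 [ 0.1  1.2]
 [-0.9  1. ]
 [ 0.7  0.9]
 [-2.1 -2.2]]
(0, -1, 1) [ 0.004  -0.0184 -0.0159]
(0, -1, -1) [ 0.001   0.0015 -0.0247]
(0, 1, 1) [0.     0.0079 0.0446]
rim [0.42647456 0.28902039 0.06      ]
rim [0.62114034 0.31815197 0.06      ]
rim [0.42443691 0.29374989 0.06      ]
-0.035104042668557774
-0.035752959031555835
```

{"op": "apply_moves", "data": {"commands": [0,0,0,-30,0,0,0.4,-3,-50,0,0,1,-7,-61,0,0,1.5,-10,-61.5,0,0,2,-13,-61,0,0,2.5,-16,-60.5,0,0,3,-19,-60,0,0,3.3,-22,-59,0,0,3.7,-24.5,-58.5,0,0,4.1,-27,-58,0,0,4.5,-30,-57,0,0,4.5,-30,-57,0]}}

```text
time_s: 22.12
ee_pos: [0.5134, 0.3127, 0.0765]
tcp_rot: [-0.054, 0.704, 0.053, 0.706]
ft_force: [-4.4, 13.9, 6.7]
grip_width: 0.066
```

```bash
python3 shots.py s6; python3 look.py w10 .06
```

```text
[0.5134 0.3127 0.0765] 22.225 [-4.7 14.1  6.1] 0.06591603324252995
[0.5134 0.3127 0.0765] 22.275
```

View pics/s6.png

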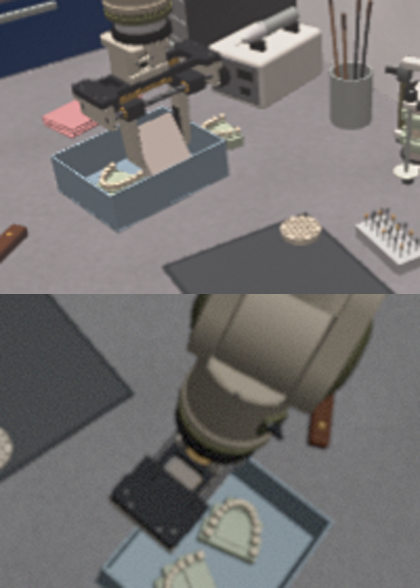

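View pics/w10.png

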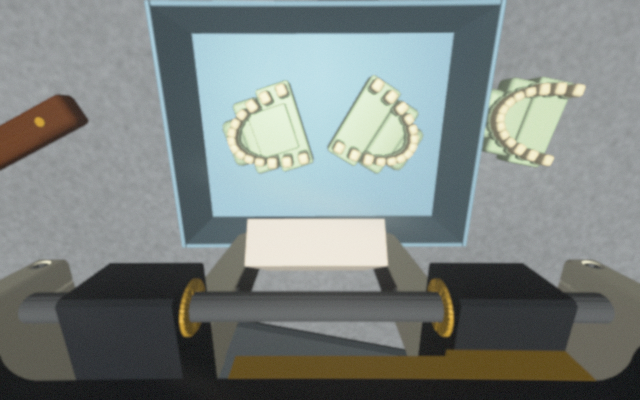

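{"op": "apply_moves", "data": {"commands": [0,0.9,-6,-0.5,0,0,1.4,-9,-1,0,0,1.8,-12,-1.5,0,0,2.2,-15,-1.5,0,0,2.7,-18,-2,0,0,3.1,-20.5,-3,0,0,3.4,-22.5,-4,0,0,3.4,-22.5,-4,0]}}

```text
time_s: 23.28
ee_pos: [0.517, 0.2934, 0.0747]
tcp_rot: [-0.053, 0.703, 0.055, 0.707]
ft_force: [-6.8, 7.6, 16.6]
grip_width: 0.0659
```

```bash
python3 shots.py s7; python3 look.py w11 .06
```

```text
[0.5169 0.2934 0.0747] 23.375 [-6.   7.6 14.9] 0.06596245659389526
[0.5169 0.2934 0.0747] 23.425
```

View pics/s7.png

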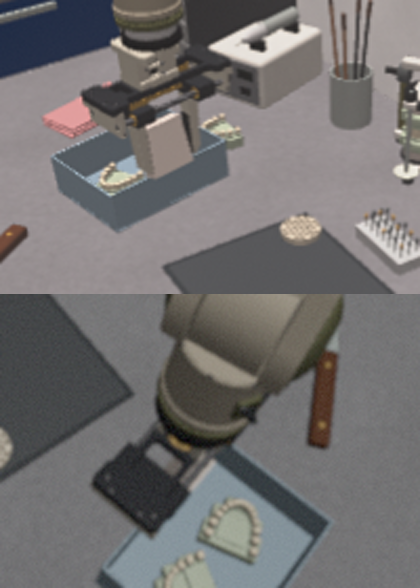

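View pics/w11.png

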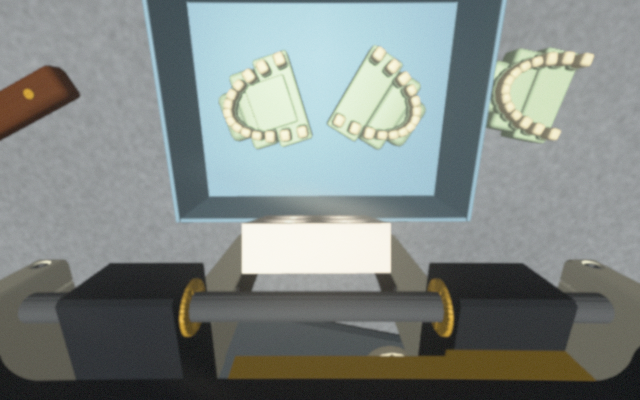

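{"op": "apply_moves", "data": {"commands": [0,0.4,-2.5,-3,0,0,0.6,-4,-5,0,0,0.8,-5.5,-6.5,0,0,1.1,-7.5,-7.5,0,0,1.4,-9,-8.5,0,0,1.4,-9,-8.5,0]}}

```text
time_s: 24.18
ee_pos: [0.5182, 0.2857, 0.0688]
tcp_rot: [-0.052, 0.703, 0.056, 0.707]
ft_force: [-7.4, 1.9, 23.4]
grip_width: 0.0657
```

```bash
python3 shots.py s8; python3 look.py w12 .06
```

```text
[0.5182 0.2857 0.0688] 24.275 [-7.2  2.1 24.1] 0.06558800326674469
[0.5182 0.2857 0.0688] 24.325
```

View pics/s8.png

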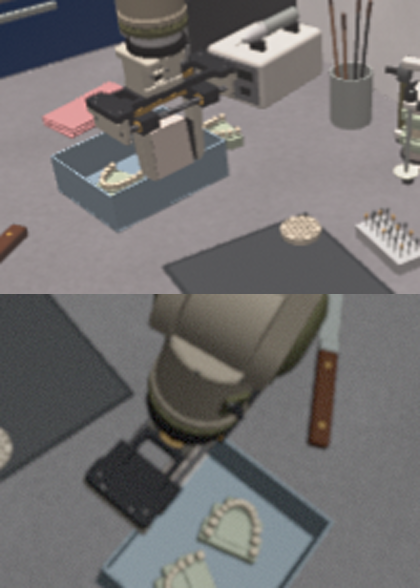

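View pics/w12.png

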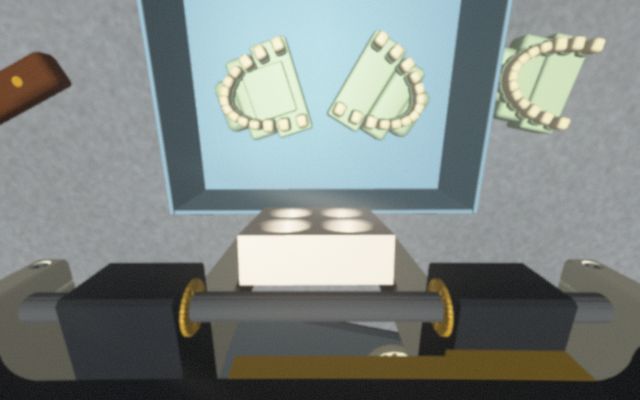

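```bash
python3 - <<'E'
from fit import *
c,im=pickle.load(open("pics/w12.pkl","rb"))
cv2.imwrite("pics/zz.png",cv2.resize(im[180:310,200:440],None,fx=3.3,fy=3.3,interpolation=2))
tcp=np.array([.5182,.2857,.0688])
obs=[(c,(240,284),(-1,1,1)),(c,(393,284),(1,1,1)),(c,(239,235),(-1,1,-1)),(c,(395,235),(1,1,-1)),(c,(262,209),(-1,-1,-1)),(c,(376,209),(1,-1,-1))]
def r(p):
    C=corners(p,tcp,8.9); return np.concatenate([proj(cc,C(*s))-u for cc,u,s in obs])
s=least_squares(r,[0,.008,2.4,0]); print(s.x,np.degrees(s.x[2])); print(np.round(s.fun.reshape(-1,2),1))
C=corners(s.x,tcp,8.9)
for q in [(0,-1,1),(0,-1,-1),(0,1,1)]: print(q,np.round(C(*q)-tcp,4))
E
```

```text
[0.01367388 0.02534966 1.41782024 0.0015237 ] 81.23511592486152
[[ 0.3  1.2]
 [ 2.   0.4]
 [-0.6 -0.2]
 [ 1.6 -0.9]
 [ 3.5 -0.2]
 [-8.6 -0.6]]
(0, -1, 1) [ 0.0018 -0.002  -0.0056]
(0, -1, -1) [-0.0015  0.0195 -0.0089]
(0, 1, 1) [0.0003 0.008  0.0596]
```

View pics/zz.png

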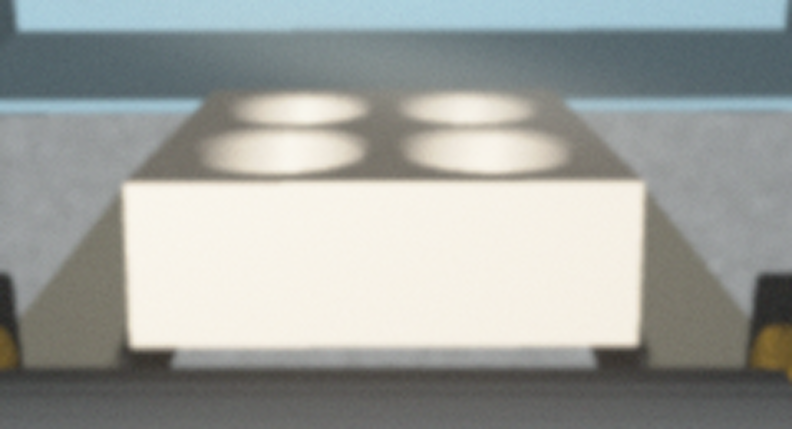

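```bash
cat > fit2.py <<'E'
from fit import *
def run(obs,tcp,yaw):
    def r(p):
        C=corners(p,tcp,yaw+p[4]); return np.concatenate([proj(cc,C(*s))-u for cc,u,s in obs])
    for b0 in (1.2,1.8,2.2,2.6,3.0):
        s=least_squares(r,[0,.008,b0,0,0]); print(np.round(s.x[:2]*1000,1),round(np.degrees(s.x[2]),1),"t",round(s.x[3]*1000,1),"yaw",round(s.x[4],1),"cost",round(s.cost,1)); 
    print(np.round(s.fun.reshape(-1,2),1))
    C=corners(s.x,tcp,yaw+s.x[4])
    for q in [(0,-1,1),(0,-1,-1),(0,1,1),(0,1,-1)]: print(q,np.round(C(*q)-tcp,4))
E
python3 - <<'E'
from fit2 import *
c,im=pickle.load(open("pics/w12.pkl","rb"))
tcp=np.array([.5182,.2857,.0688])
obs=[(c,(239.5,285),(-1,1,1)),(c,(393.5,285),(1,1,1)),(c,(237.7,235),(-1,1,-1)),(c,(395.5,235),(1,1,-1)),(c,(263.6,208),(-1,-1,-1)),(c,(371,208),(1,-1,-1))]
run(obs,tcp,8.9)
for n in "w7","w8","w9","w10","w11","w12":
  pass
E
```

```text
[14.  25.6] 81.8 t 1.2 yaw -0.3 cost 9.2
[14.  25.6] 81.8 t 1.2 yaw -0.3 cost 9.2
[14.  25.6] 81.8 t 1.2 yaw -0.3 cost 9.2
[14.  25.6] 81.8 t 1.2 yaw -0.3 cost 9.2
[14.  25.6] 81.8 t 1.2 yaw -0.3 cost 9.2
[[-0.1  0.3]
 [ 0.9  0.2]
 [-0.  -0.1]
 [ 0.9 -0. ]
 [ 1.4 -0.2]
 [-3.8 -0.1]]
(0, -1, 1) [ 0.0014 -0.0014 -0.0055]
(0, -1, -1) [-0.0019  0.0201 -0.0086]
(0, 1, 1) [-0.      0.0079  0.0599]
(0, 1, -1) [-0.0033  0.0294  0.0567]
```

{"op": "apply_moves", "data": {"commands": [0,0,0,5,0,0,0,0,12,0,0,0,-2,25,0,0,0,-20,30,0,0,1,-50,30,0,0,1,-90,30,0,0,1,-130,30,0,0,2,-170,25,0,0,2,-200,10,0,0,2,-216,-10,0,0,2,-216,-25,0,0,2,-216,-35,0,0,2,-216,-35,0]}}

```text
time_s: 25.95
ee_pos: [0.5198, 0.0704, 0.0332]
tcp_rot: [-0.052, 0.703, 0.057, 0.707]
ft_force: [0.6, 0.2, -1.7]
grip_width: 0.066
```

```bash
python3 shots.py s9 "(220,80,420,220)" "(240,150,440,290)"; python3 look.py w13 .06
```

```text
[0.5202 0.0704 0.0339] 26.05 [-0.4  0.9 -1.5] 0.06552474921745771
[0.5204 0.0704 0.0341] 26.1
```

View pics/s9.png

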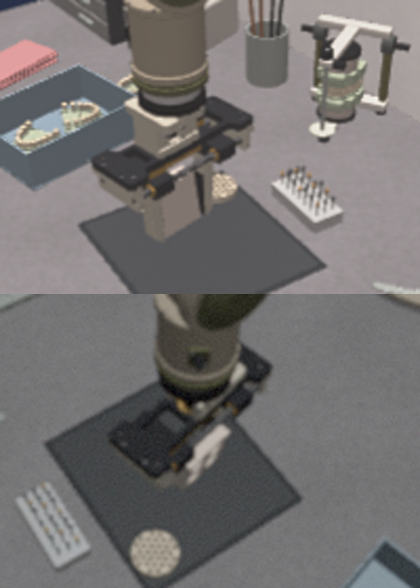

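View pics/w13.png

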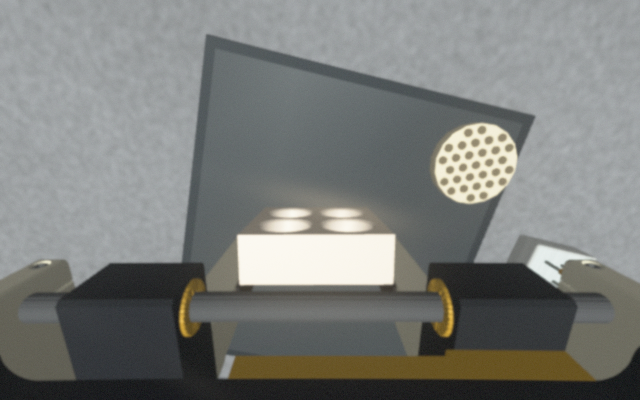

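{"op": "apply_moves", "data": {"commands": [0,0,0,-12,0,0,0,0,-18,0,0,0,0,-21,0,0,0,0,-22,0,0,0,0,-22,0]}}

```text
time_s: 26.72
ee_pos: [0.5201, 0.0704, 0.0123]
tcp_rot: [-0.052, 0.703, 0.057, 0.707]
ft_force: [-1.3, 0.1, 2.0]
grip_width: 0.0658
```

```bash
python3 shots.py s10 "(220,80,420,220)" "(240,150,440,290)"; python3 look.py w14 .06
```

```text
[0.5201 0.0704 0.0123] 26.825 [-0.6  0.2  3.3] 0.06554729650192129
[0.5201 0.0704 0.0123] 26.875
```

View pics/s10.png

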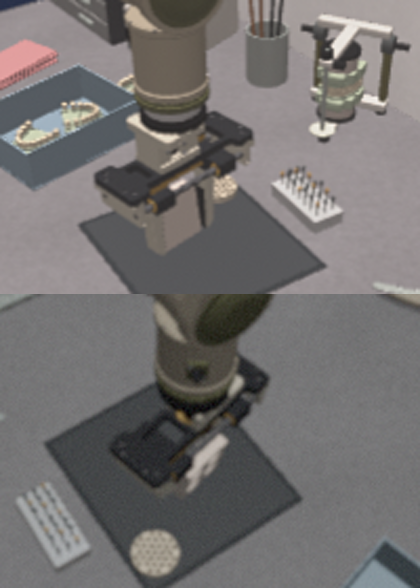

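{"op": "apply_moves", "data": {"commands": [0,0,0,-1.5,0,0,0,0,-3,0,0,0,0,-4,0,0,0,0,-4,0,76,0,0,-4,0,100,0,0,-4,0,100,0,0,-4,0,100,0,0,-4,0,100,0,0,-2,0]}}

```text
time_s: 28.0
ee_pos: [0.52, 0.0704, 0.0101]
tcp_rot: [-0.052, 0.703, 0.057, 0.707]
ft_force: [-0.3, -0.2, 0.2]
grip_width: 0.0927
```

```bash
python3 shots.py s11 "(220,80,420,220)" "(240,150,440,290)"; python3 look.py w15 .06
```

```text
[0.5202 0.0704 0.0104] 28.1 [0.1 0.1 0.6] 0.09331460996985563
[0.5202 0.0704 0.0104] 28.15
```

View pics/s11.png

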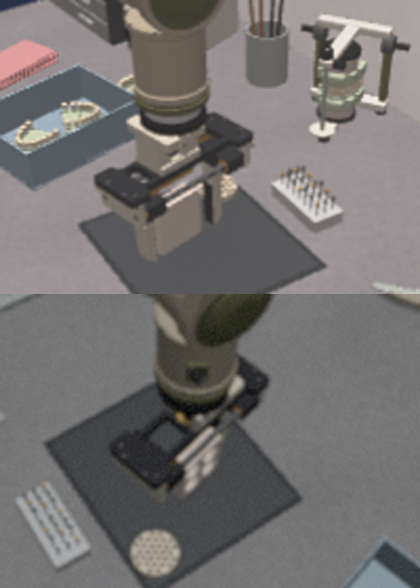

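View pics/w15.png

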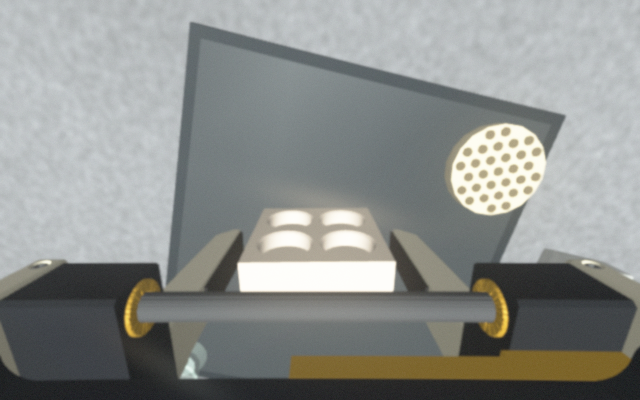

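```bash
python3 - <<'E'
from fit2 import *
c,im=pickle.load(open("pics/w15.pkl","rb"))
tcp=np.array([.5202,.0704,.0104])
a=np.radians(9);n=np.array([-np.sin(a),np.cos(a)]);t=np.array([n[1],-n[0]])
for u,z in [((240,262),.069),((393,262),.069),((240,293),.069),((392,293),.069),((265,209),.003),((373,209),.003)]:
    X=atz(c,u,z); print(np.round(X,4),"n",round(n@(X[:2]-tcp[:2])*1000,1),"t",round(t@(X[:2]-tcp[:2])*1000,1))
E
```

```text
[0.4866 0.0835 0.069 ] n 18.2 t -31.1
[0.5503 0.0932 0.069 ] n 17.8 t 33.3
[0.4879 0.0686 0.069 ] n 3.3 t -32.2
[0.5532 0.0785 0.069 ] n 2.8 t 33.9
[0.486  0.0851 0.003 ] n 19.8 t -31.5
[0.5546 0.0956 0.003 ] n 19.5 t 37.9
```

{"op": "apply_moves", "data": {"commands": [100,-0.6,4,20,0,100,-1.2,8,35,0,100,-1.2,8,39,0,100,-1.2,8,39,0,75,-1.2,8,39,0,65,-1.2,8,39,0,0,-1.2,8,39,0,0,-1.2,8,39,0,0,-1.2,8,39,0,0,-1.2,8,39,0]}}

```text
time_s: 29.4
ee_pos: [0.5189, 0.0784, 0.0493]
tcp_rot: [-0.052, 0.703, 0.057, 0.707]
ft_force: [0.5, -0.7, -1.9]
grip_width: 0.0659
```

```bash
python3 shots.py s12 "(220,80,420,220)" "(240,150,440,290)"; python3 look.py w16 .06
```

```text
[0.519  0.0784 0.0494] 29.5 [ 0.4 -0.  -2. ] 0.06559920489943133
[0.519  0.0784 0.0493] 29.55
```

View pics/s12.png

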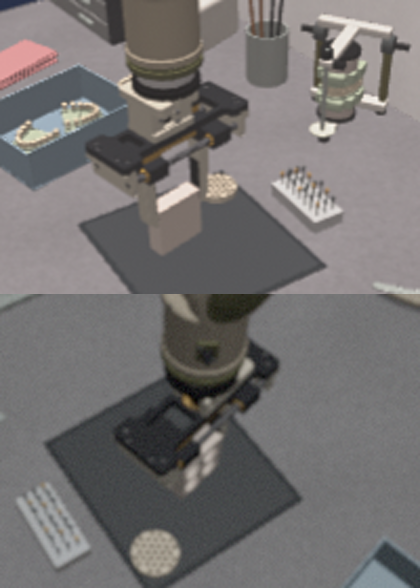

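View pics/w16.png

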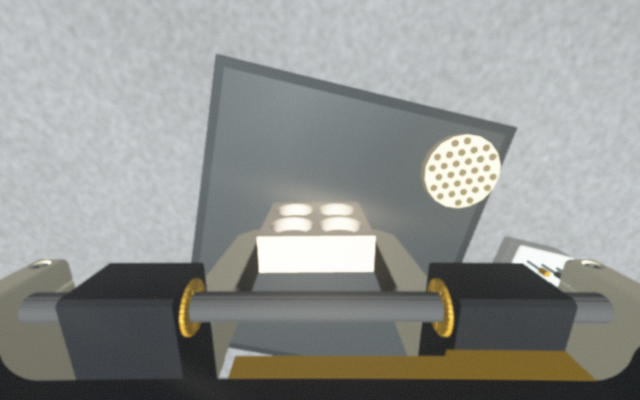

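{"op": "apply_moves", "data": {"commands": [0,0,0,5,0,0,0,0,20,0,0,0,0,55,0,0,0,5,76,0,0,-1,40,76,0,0,-3,85,76,0,0,-5,135,76,0,0,-7,185,76,0,0,-8,225,76,0,0,-9,245,76,0,0,-9,249,76,0,0,-9,249,76,0]}}

```text
time_s: 31.05
ee_pos: [0.5102, 0.3258, 0.1256]
tcp_rot: [-0.052, 0.703, 0.056, 0.707]
ft_force: [-0.8, 0.3, -1.1]
grip_width: 0.0657
```

```bash
python3 shots.py s13; python3 look.py w17 .06; python3 - <<'E'
from fit2 import *
c,im=pickle.load(open("pics/w17.pkl","rb"))
cv2.imwrite("pics/zz2.png",cv2.resize(im[180:310,180:460],None,fx=2.8,fy=2.8,interpolation=2))
E
```

```text
[0.5104 0.3254 0.1255] 31.15 [ 0.1 -0.2 -1.3] 0.06547074353624524
[0.5104 0.3255 0.1255] 31.2
```

View pics/s13.png

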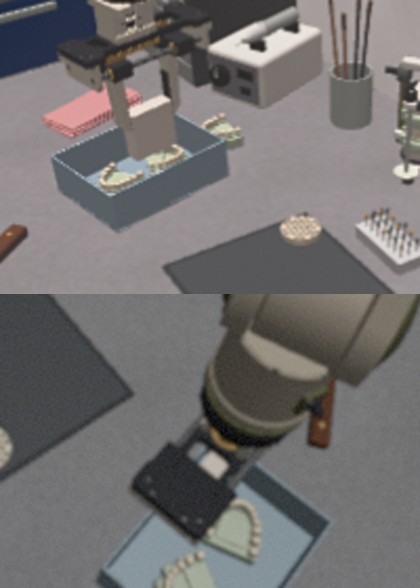

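View pics/zz2.png

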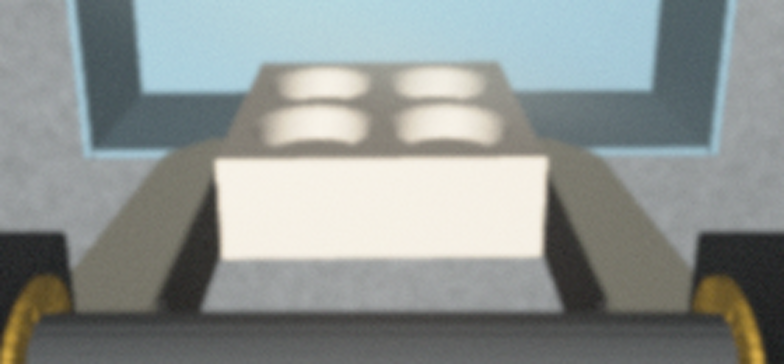

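```bash
python3 - <<'E'
from fit2 import *
c,im=pickle.load(open("pics/w17.pkl","rb"))
tcp=np.array([.5104,.3255,.1255])
f=lambda x,y:(180+x/2.8,180+y/2.8)
obs=[(c,f(220,259),(-1,1,1)),(c,f(545,258),(1,1,1)),(c,f(215,158),(-1,1,-1)),(c,f(548,157),(1,1,-1)),(c,f(263,65),(-1,-1,-1)),(c,f(500,64),(1,-1,-1))]
run(obs,tcp,9)
a=np.radians(9);n=np.array([-np.sin(a),np.cos(a)])
for u in [f(87,156),f(718,155)]: print(n@(atz(c,u,.06)[:2]-tcp[:2]))
E
```

```text
[  1.6 -11.6] 89.0 t 1.3 yaw -0.2 cost 0.5
[  1.6 -11.6] 89.0 t 1.3 yaw -0.2 cost 0.5
[  1.6 -11.6] 89.0 t 1.3 yaw -0.2 cost 0.5
[  1.6 -11.6] 89.0 t 1.3 yaw -0.2 cost 0.5
[  1.6 -11.6] 89.0 t 1.3 yaw -0.2 cost 0.5
[[ 0.3 -0.1]
 [-0.4 -0.2]
 [-0.   0.1]
 [ 0.6  0.1]
 [-0.5  0. ]
 [-0.2  0.1]]
(0, -1, 1) [ 0.0028 -0.0097 -0.0444]
(0, -1, -1) [-0.0005  0.0121 -0.0448]
(0, 1, 1) [ 0.0026 -0.0086  0.0216]
(0, 1, -1) [-0.0007  0.0132  0.0212]
-0.023640354378052075
-0.02486314957293405
```

{"op": "apply_moves", "data": {"commands": [0,0,0,-15,0,0,0.5,-3,-27,0,0,1,-6,-29.5,0,0,1.5,-10,-29.5,0,0,2,-13,-29.5,0,0,2.5,-16,-29,0,0,3,-19,-28.5,0,0,3.4,-22,-28.5,0,0,3.9,-25,-28.5,0,0,4.4,-28,-29,0,0,4.8,-31,-29.5,0,0,5.3,-34,-30,0,0,5.3,-34,-30,0]}}

```text
time_s: 32.83
ee_pos: [0.5155, 0.2934, 0.0965]
tcp_rot: [-0.051, 0.703, 0.057, 0.707]
ft_force: [-2.8, 3.8, 1.8]
grip_width: 0.0653
```

```bash
python3 shots.py s14; python3 look.py w18 .06; python3 - <<'E'
from fit2 import *
c,im=pickle.load(open("pics/w18.pkl","rb"))
cv2.imwrite("pics/zz3.png",cv2.resize(im[180:310,180:460],None,fx=2.8,fy=2.8,interpolation=2))
E
```

```text
[0.5155 0.2934 0.0965] 32.925 [-2.9  4.7  2.1] 0.065721487236602
[0.5155 0.2934 0.0965] 32.975
```

View pics/s14.png

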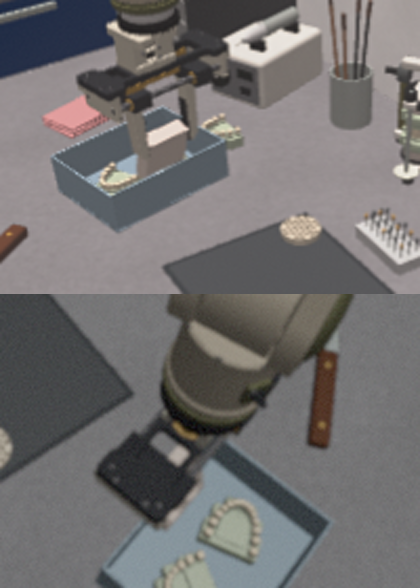

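View pics/zz3.png

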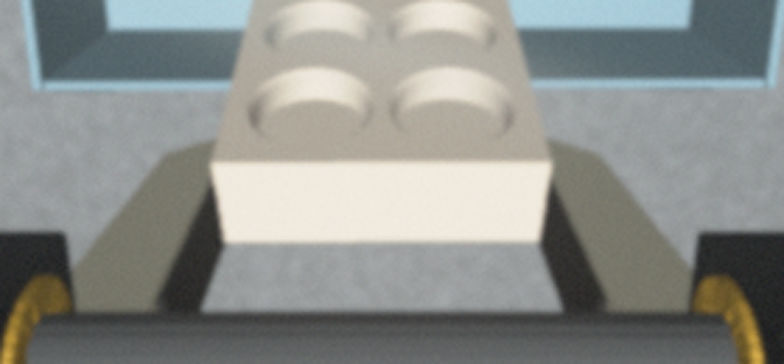

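{"op": "apply_moves", "data": {"commands": [0,0.6,-4,-1.5,0,0,1.2,-8,-3.5,0,0,1.8,-11.5,-5.5,0,0,2.3,-15,-8,0,0,2.8,-18,-10.5,0,0,3.2,-21,-13.5,0,0,3.7,-24,-16.5,0,0,4.1,-26.5,-19.5,0,0,4.5,-29,-22,0,0,4.5,-29,-22,0]}}

```text
time_s: 34.22
ee_pos: [0.521, 0.2647, 0.0754]
tcp_rot: [-0.05, 0.702, 0.057, 0.708]
ft_force: [1.2, -0.0, 5.2]
grip_width: 0.0653
```

```bash
python3 shots.py s15; python3 look.py w19 .06; python3 - <<'E'
from fit2 import *
c,im=pickle.load(open("pics/w19.pkl","rb"))
cv2.imwrite("pics/zz4.png",cv2.resize(im[110:310,180:460],None,fx=2.8,fy=2.8,interpolation=2))
E
```

```text
[0.521  0.2647 0.0754] 34.325 [1.  0.6 6. ] 0.06574824427355487
[0.521  0.2647 0.0754] 34.375
```

View pics/s15.png

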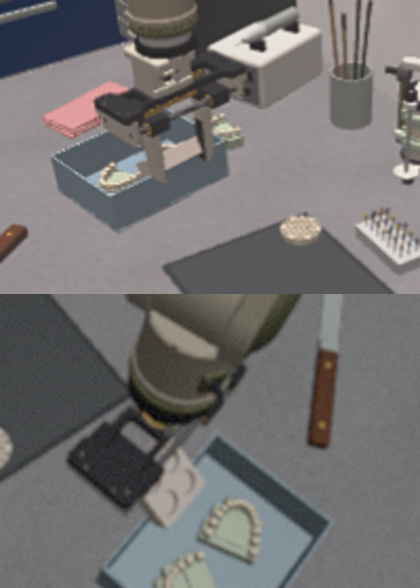

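View pics/zz4.png

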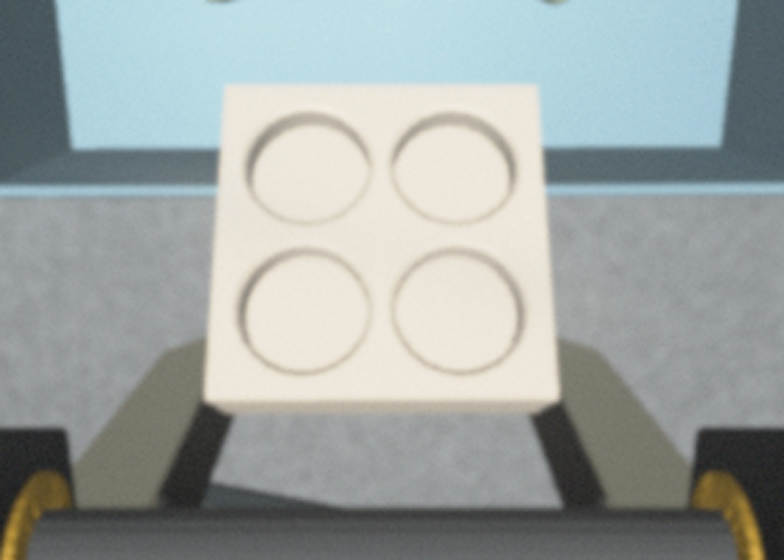

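```bash
python3 - <<'E'
from fit2 import *
c,im=pickle.load(open("pics/w19.pkl","rb"))
tcp=np.array([.521,.2647,.0754])
f=lambda x,y:(180+x/2.8,110+y/2.8)
obs=[(c,f(205,402),(-1,1,-1)),(c,f(559,402),(1,1,-1)),(c,f(224,86),(-1,-1,-1)),(c,f(540,86),(1,-1,-1)),(c,f(232,412),(-1,1,1)),(c,f(535,412),(1,1,1))]
run(obs,tcp,9)
E
```

```text
[29.4  3.5] 148.0 t 1.4 yaw -0.4 cost 2.0
[29.4  3.5] 148.0 t 1.4 yaw -0.4 cost 2.0
[29.4  3.5] 148.0 t 1.4 yaw -0.4 cost 2.0
[29.4  3.5] 148.0 t 1.4 yaw -0.4 cost 2.0
[29.4  3.5] 148.0 t 1.4 yaw -0.4 cost 2.0
[[ 1.   0.4]
 [-0.1  0.1]
 [ 0.6 -0.3]
 [-0.6 -0.2]
 [-1.3  0.1]
 [ 0.3 -0.2]]
(0, -1, 1) [-0.0064  0.0511 -0.0233]
(0, -1, -1) [-0.0081  0.0627 -0.0046]
(0, 1, 1) [ 0.002  -0.0042  0.0117]
(0, 1, -1) [0.0003 0.0074 0.0304]
```

{"op": "apply_moves", "data": {"commands": [0,0,0,6,0,0,0,0,18,0,0,0,-5,28,0,0,0,-35,30,0,0,1,-75,30,0,0,2,-120,30,0,0,3,-165,20,0,0,4,-200,0,0,0,4,-220,-20,0,0,4,-226,-35,0,0,4,-226,-45,0,0,4,-226,-49,0,0,4,-226,-52,0,0,4,-226,-55,0,0,4,-226,-58,0,0,4,-226,-61,0,0,4,-226,-63,0,0,4,-226,-65,0,0,4,-226,-65,0]}}

```text
time_s: 36.75
ee_pos: [0.5264, 0.0385, 0.0114]
tcp_rot: [-0.051, 0.701, 0.057, 0.709]
ft_force: [2.5, -6.3, 6.1]
grip_width: 0.0655
```

```bash
python3 shots.py s16 "(220,80,420,220)" "(240,150,440,290)"; python3 look.py w20 .06; python3 - <<'E'
from fit2 import *
c,im=pickle.load(open("pics/w20.pkl","rb"))
cv2.imwrite("pics/zz5.png",cv2.resize(im[110:310,180:460],None,fx=2.8,fy=2.8,interpolation=2))
E
```

```text
[0.5264 0.0386 0.0114] 36.85 [ 1.3 -6.   5.2] 0.06563979742188669
[0.5264 0.0386 0.0114] 36.9
```

View pics/s16.png

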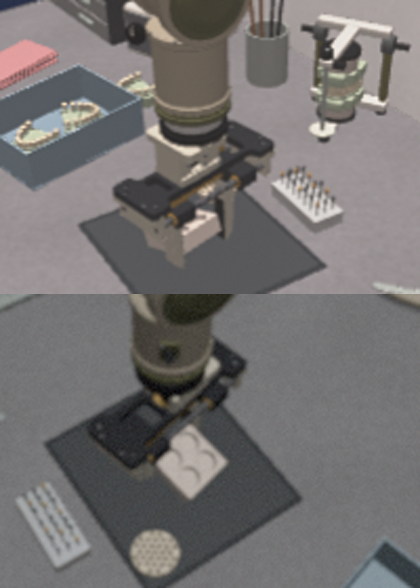

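View pics/zz5.png

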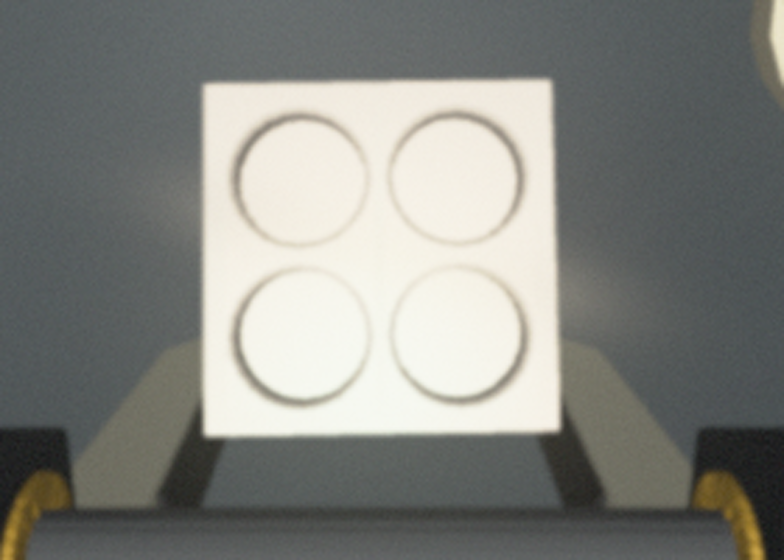

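```bash
python3 - <<'E'
from fit2 import *
c,im=pickle.load(open("pics/w20.pkl","rb"))
tcp=np.array([.5264,.0386,.0114])
f=lambda x,y:(180+x/2.8,110+y/2.8)
obs=[(c,f(205,437),(-1,1,-1)),(c,f(560,431),(1,1,-1)),(c,f(203,84),(-1,-1,-1)),(c,f(552,79),(1,-1,-1))]
run(obs,tcp,9)
E
```

```text
[30.5 12.8] 161.9 t 1.1 yaw 0.4 cost 0.0
[30.5 12.8] 161.9 t 1.1 yaw 0.4 cost 0.0
[30.5 12.8] 161.9 t 1.1 yaw 0.4 cost 0.0
[30.5 12.8] 161.9 t 1.1 yaw 0.4 cost 0.0
[30.5 12.8] 161.9 t 1.1 yaw 0.4 cost 0.0
[[ 0.  -0.1]
 [ 0.1 -0. ]
 [-0.1 -0. ]
 [ 0.   0.1]]
(0, -1, 1) [-0.0085  0.0578 -0.0078]
(0, -1, -1) [-0.0096  0.0646  0.0131]
(0, 1, 1) [ 0.0018 -0.0041  0.0126]
(0, 1, -1) [0.0007 0.0027 0.0335]
```

{"op": "apply_moves", "data": {"commands": [0,0,0,-2,0,0,0,0,-4,0,0,0,0,-6,0,0,0,0,-8,0,0,0,0,-8.5,0,0,0,0,-8.5,0]}}

```text
time_s: 37.65
ee_pos: [0.5274, 0.0388, 0.0039]
tcp_rot: [-0.051, 0.7, 0.057, 0.71]
ft_force: [0.3, -5.1, 6.5]
grip_width: 0.0657
```

```bash
python3 shots.py s17 "(220,80,420,220)" "(240,150,440,290)"; python3 look.py w21 .06; python3 - <<'E'
from fit2 import *
c,im=pickle.load(open("pics/w21.pkl","rb"))
cv2.imwrite("pics/zz6.png",cv2.resize(im[110:310,180:460],None,fx=2.8,fy=2.8,interpolation=2))
E
```

```text
[0.5275 0.0388 0.0039] 37.75 [-0.1 -4.4  7.4] 0.06541241392108052
[0.5274 0.0388 0.0039] 37.8
```

View pics/zz6.png

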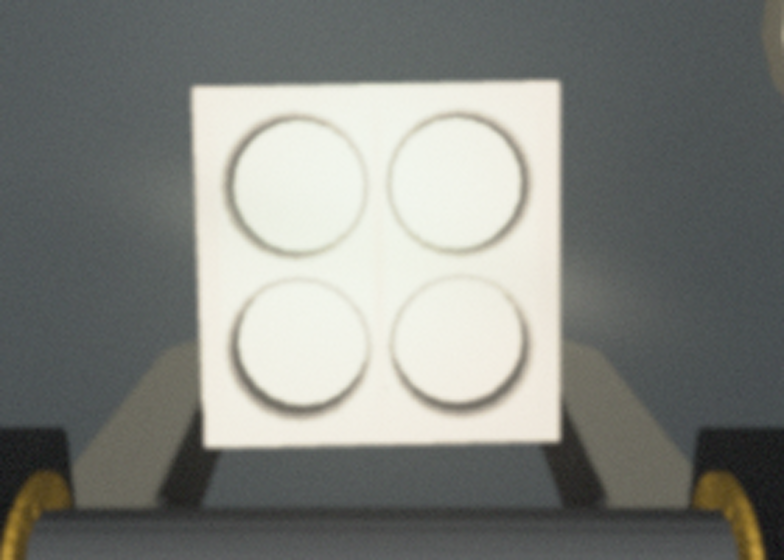

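```bash
python3 - <<'E'
from fit2 import *
c,im=pickle.load(open("pics/w21.pkl","rb"))
tcp=np.array([.5274,.0388,.0039])
f=lambda x,y:(180+x/2.8,110+y/2.8)
obs=[(c,f(205,447),(-1,1,-1)),(c,f(560,441),(1,1,-1)),(c,f(191,88),(-1,-1,-1)),(c,f(560,82),(1,-1,-1))]
run(obs,tcp,9)
E
```

```text
[30.8 16.7] 169.1 t 1.0 yaw 0.6 cost 0.1
[30.8 16.7] 169.1 t 1.0 yaw 0.6 cost 0.1
[30.8 16.7] 169.1 t 1.0 yaw 0.6 cost 0.1
[30.8 16.7] 169.1 t 1.0 yaw 0.6 cost 0.1
[30.8 16.7] 169.1 t 1.0 yaw 0.6 cost 0.1
[[-0.   0.3]
 [-0.2 -0.2]
 [ 0.1 -0.1]
 [ 0.1 -0.1]]
(0, -1, 1) [-0.0092  0.0604 -0.0003]
(0, -1, -1) [-0.0099  0.0646  0.0213]
(0, 1, 1) [ 0.0016 -0.0034  0.0122]
(0, 1, -1) [0.0009 0.0007 0.0338]
```

{"op": "apply_moves", "data": {"commands": [30,0,0,-1,0,45,0,0,-1.5,0,55,0,0,-1.5,0,60,0,0,-1.5,0,64,0,0,-1.5,0,66,0,0,-1.5,0,67,0,0,-1.5,0,68,0,0,-1.5,0]}}

```text
time_s: 38.8
ee_pos: [0.5275, 0.0388, 0.0038]
tcp_rot: [-0.052, 0.7, 0.057, 0.71]
ft_force: [-3.0, -5.0, 16.0]
grip_width: 0.0661
```

```bash
python3 look.py w22 .06; python3 - <<'E'
from fit2 import *
c,im=pickle.load(open("pics/w22.pkl","rb"))
cv2.imwrite("pics/zz7.png",cv2.resize(im[110:310,180:460],None,fx=2.8,fy=2.8,interpolation=2))
E
```

```text
[0.5275 0.0387 0.0038] 38.85
```

View pics/zz7.png

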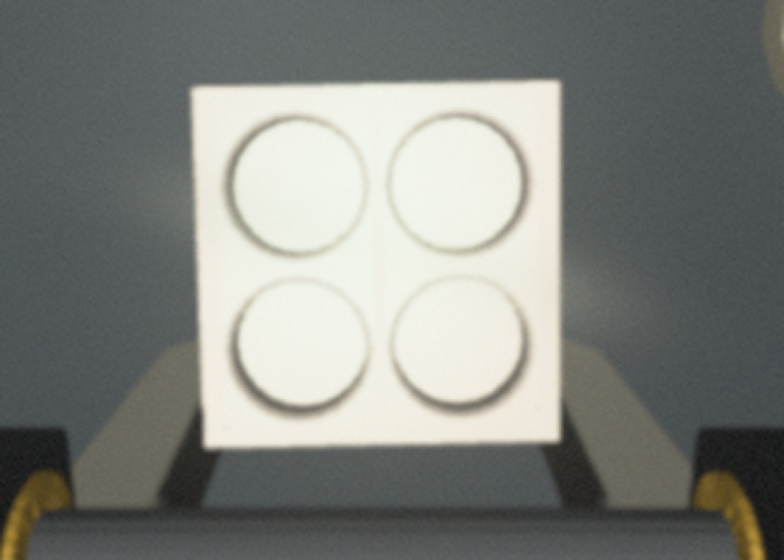

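{"op": "apply_moves", "data": {"commands": [69,0,0,0.5,0,69.3,0,0,0.5,0,69.6,0,0,0.5,0,69.9,0,0,0.5,0,70.1,0,0,0.5,0,70.2,0,0,0.5,0,70.3,0,0,0.5,0]}}

```text
time_s: 39.72
ee_pos: [0.5275, 0.0388, 0.0043]
tcp_rot: [-0.051, 0.7, 0.057, 0.71]
ft_force: [0.7, 1.3, -0.0]
grip_width: 0.0658
```

```bash
python3 look.py w23 .06; python3 - <<'E'
from fit2 import *
c,im=pickle.load(open("pics/w23.pkl","rb"))
cv2.imwrite("pics/zz8.png",cv2.resize(im[110:310,180:460],None,fx=2.8,fy=2.8,interpolation=2))
E
```

```text
[0.5275 0.0387 0.0043] 39.775
```

View pics/zz8.png

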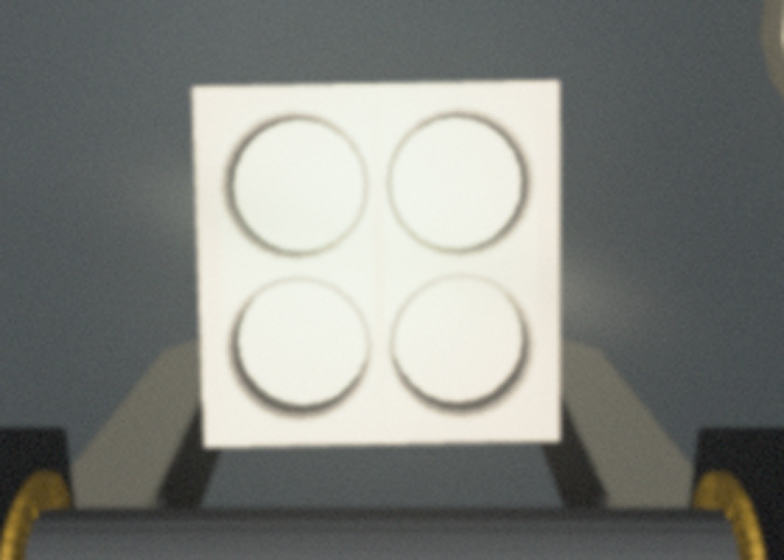

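{"op": "apply_moves", "data": {"commands": [70.4,0,0,0,0,70.5,0,0,0,0,70.6,0,0,0,0,70.7,0,0,0,0,70.8,0,0,0,0,70.9,0,0,0,0]}}

```text
time_s: 40.52
ee_pos: [0.5274, 0.0387, 0.0043]
tcp_rot: [-0.052, 0.7, 0.057, 0.71]
ft_force: [0.6, 0.9, -0.5]
grip_width: 0.0658
```

```bash
python3 look.py w24 .06; python3 - <<'E'
from fit2 import *
c,im=pickle.load(open("pics/w24.pkl","rb"))
cv2.imwrite("pics/zz9.png",cv2.resize(im[110:310,180:460],None,fx=2.8,fy=2.8,interpolation=2))
E
```

```text
[0.5274 0.0387 0.0043] 40.575
```

View pics/zz9.png

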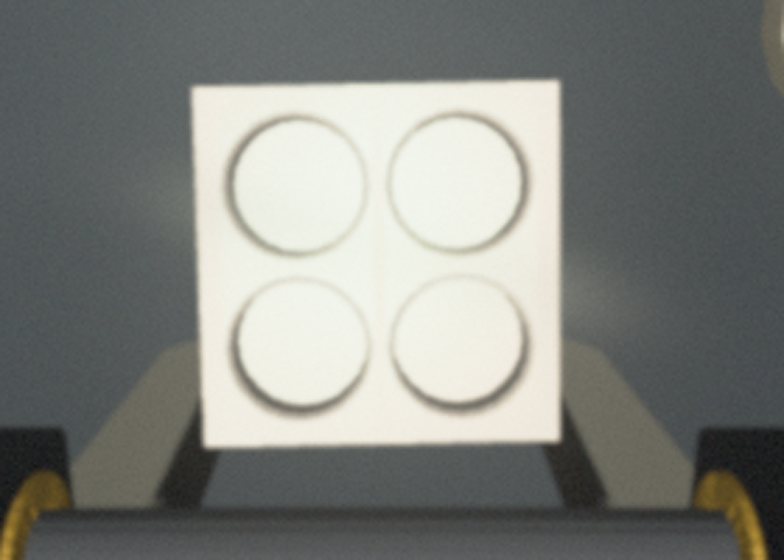

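{"op": "apply_moves", "data": {"commands": [71,0,0,0,0,71.1,0,0,0,0,71.2,0,0,0,0,71.3,0,0,0,0,71.4,0,0,0,0,71.5,0,0,0,0]}}

```text
time_s: 41.32
ee_pos: [0.5274, 0.0387, 0.0043]
tcp_rot: [-0.052, 0.7, 0.057, 0.71]
ft_force: [1.0, -0.2, -0.1]
grip_width: 0.0665
```

```bash
python3 look.py w25 .06; python3 - <<'E'
from fit2 import *
c,im=pickle.load(open("pics/w25.pkl","rb"))
cv2.imwrite("pics/zz10.png",cv2.resize(im[110:310,180:460],None,fx=2.8,fy=2.8,interpolation=2))
E
```

```text
[0.5274 0.0387 0.0043] 41.375
```

View pics/zz10.png

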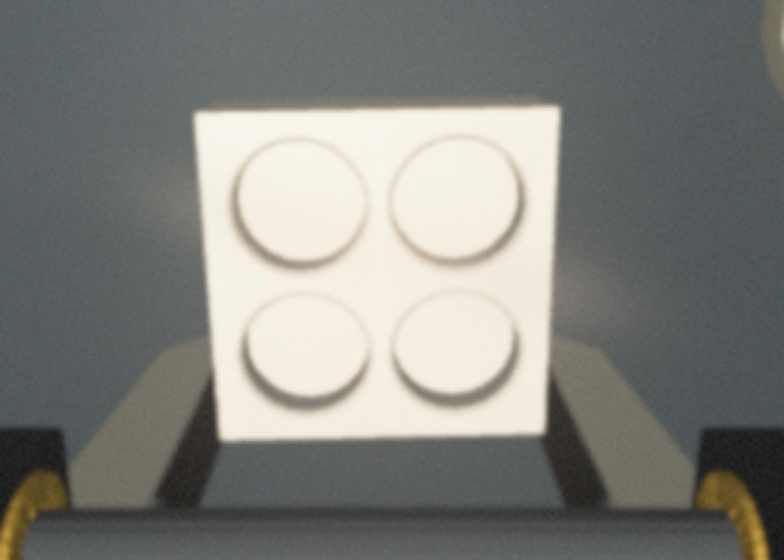

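```bash
python3 - <<'E'
from fit2 import *
c,im=pickle.load(open("pics/w25.pkl","rb"))
tcp=np.array([.5274,.0387,.0043])
f=lambda x,y:(180+x/2.8,110+y/2.8)
obs=[(c,f(219,440),(-1,1,-1)),(c,f(546,434),(1,1,-1)),(c,f(195,113),(-1,-1,-1)),(c,f(560,107),(1,-1,-1))]
run(obs,tcp,9)
E
```

```text
[27.9 10.2] 179.8 t 1.1 yaw 0.6 cost 0.2
[27.9 10.2] 179.8 t 1.1 yaw 0.6 cost 0.2
[27.9 10.2] 179.8 t 1.1 yaw 0.6 cost 0.2
[27.9 10.2] 179.8 t 1.1 yaw 0.6 cost 0.2
[27.9 10.2] 179.8 t 1.1 yaw 0.6 cost 0.2
[[ 0.4  0.2]
 [-0.4  0.1]
 [-0.1 -0.2]
 [ 0.1 -0.1]]
(0, -1, 1) [-0.009   0.0602 -0.0009]
(0, -1, -1) [-0.0091  0.0603  0.0211]
(0, 1, 1) [ 0.002  -0.0049 -0.0006]
(0, 1, -1) [ 0.0019 -0.0048  0.0214]
```

Flat at 179.8°, centre z 14.5 mm. Open and withdraw.

{"op": "apply_moves", "data": {"commands": [80,0,0,0,0,95,0,0,0,0,100,0,0,0,0,100,0,0,0,0,100,0,0,20,0,100,0,0,70,0,100,0,0,120,0,100,0,-40,170,0,100,0,-40,180,0,100,0,-40,180,0]}}

```text
time_s: 42.62
ee_pos: [0.5276, -0.001, 0.1847]
tcp_rot: [-0.051, 0.699, 0.057, 0.711]
ft_force: [0.0, 0.5, -0.5]
grip_width: 0.0928
```

```bash
python3 look.py w26 .014 slab mat; python3 - <<'E'
from h import *
for n in ["scene","side"]:
    im=manip.camera(n);cv2.imwrite(f"pics/{n}F.png",im); c=manip.calibration(n)
    for m in ["slab","spatula_butt","spatula_tip","firing_tray","dish","stain_bottle","cast","bur_block","carver"]:
        print(n,m,[np.round(atz(c,q["uv"],.01),3).tolist()[:2] for q in manip.pinpoint(m,n)[:3]])
print(manip.state()["time_s"],manip.state()["ft_force"])
E
```

```text
[ 5.270e-01 -5.000e-04  1.837e-01] 42.675
slab [([317.0, 125.0], 0.84, [0.5223, 0.0661, 0.014])]
mat []
scene slab [[0.515, 0.067], [0.654, 0.408], [0.534, 0.068]]
scene spatula_butt [[0.33, 0.374], [0.718, -0.222], [0.386, -0.36]]
scene spatula_tip [[0.568, -0.37], [0.132, 0.232], [0.662, -0.127]]
scene firing_tray [[0.622, 0.137]]
scene dish [[0.428, -0.031], [0.691, 0.036]]
scene stain_bottle [[0.63, -0.344]]
scene cast [[0.646, 0.408]]
scene bur_block [[0.687, 0.035]]
scene carver [[0.492, -0.283]]
side slab [[0.538, 0.079]]
side spatula_butt [[0.393, -0.349], [0.727, -0.225], [0.326, 0.371]]
side spatula_tip [[0.118, 0.229], [0.566, -0.373], [0.659, -0.127]]
side firing_tray [[0.609, 0.128], [0.683, 0.028]]
side dish [[0.431, -0.061]]
side stain_bottle [[0.615, -0.376]]
side cast [[0.611, -0.37], [0.525, 0.078]]
side bur_block [[0.673, 0.023]]
side carver [[0.495, -0.293], [0.612, 0.121]]
43.775 [-0.21585368  0.37528505 -0.31399907]
```

View pics/w26.png

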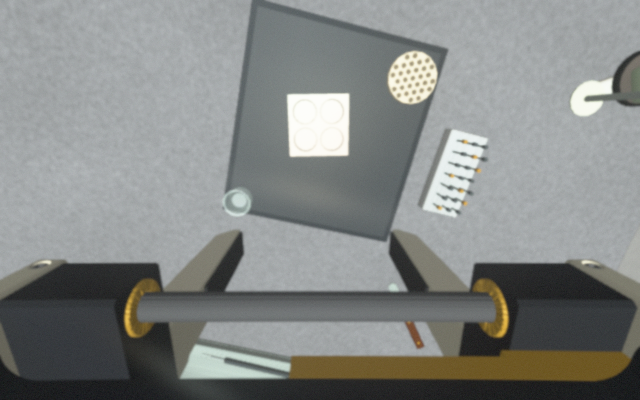

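View pics/sideF.png

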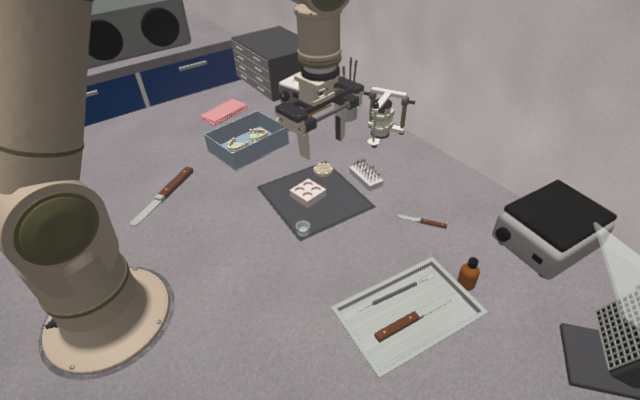

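The pictures show the slab flat near the middle of the mat with its wells up (side, pixel 308,190). The spatula lies in the tray (handle at 398,326), everything else is in place and the gripper is clear. I'm handing in.

```bash
python3 -c "
from bench import manip
print(manip.sign_off())"
```

```text
the job is handed in; nothing more can be done
None
```

The spatula lies in the instrument tray and the slab lies flat on the mat with its wells up. I handed the job in at about 44 s of the 72 s; `sign_off` reports no verdict.

**How it was done**
- I gripped the spatula across its handle and laid it in the tray alongside the carver.
- I tilted the slab to near upright on the outer rim of the pan and stood it on the mat. I then gripped it again near its top edge and turned it the rest of the way on the rim's inner side.
- I laid it on the mat with one edge down first.

**What went wrong on the way**
- On the first try at the second half-turn, the slab slid up in the grip instead of turning. That is why I stood it on the mat and gripped it again.
- The fingertips reached the mat with the slab still tilted about 11 degrees, so I eased the grip open in small steps. The slab settled the last 11 degrees between two looks. I worked out its turning speed there to be at most about 9 rad/s against the limit of 11, but did not measure it.

**Last checks**
- A fit to the wrist picture put the slab at 179.8 degrees, with its centre 14.5 mm above the bench and about 20 mm from the mat's centre.
- Both spatula ends were inside the tray, and the gripper was clear of everything.
- The other things were within about 20 mm of their first measured places, within the spread between the two fixed cameras. The side camera's network missed the cast in the last picture, so that check rests on the scene camera alone.

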